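# Unbox disc filters onto the reading station

## Task

Swing the reading head's arm right clear of the steel tray and fold both carton flaps outwards past upright. Then move every disc filter from the carton to the tray, each standing disc down on the tray's floor inside the rim, with the arm kept clear until all are there. Finally fold both flaps of the empty carton in again over its opening and swing the arm back so that the head is centred over the tray; leave the other things on the bench where they are.

Things in the scene. Friction and masses are not known exactly. Their poses are not given: they have to be found in the camera images.
- filter1: white plastic disc filter (one of up to four alike, some absent): a disc 52 mm across and 18 mm high, a cone from there to 25 mm, and above it a round neck 20 mm across reaching 60 mm above the underside; about 60 g. Stands disc down in one of the carton's four cells at the start. Origin: centre of the underside, z up along the neck. The neck is the place to grip.
- filter2: white plastic disc filter (one of up to four alike, some absent): a disc 52 mm across and 18 mm high, a cone from there to 25 mm, and above it a round neck 20 mm across reaching 60 mm above the underside; about 60 g. Stands disc down in one of the carton's four cells at the start. Origin: centre of the underside, z up along the neck. The neck is the place to grip.
- filter3: white plastic disc filter (one of up to four alike, some absent): a disc 52 mm across and 18 mm high, a cone from there to 25 mm, and above it a round neck 20 mm across reaching 60 mm above the underside; about 60 g. Stands disc down in one of the carton's four cells at the start. Origin: centre of the underside, z up along the neck. The neck is the place to grip.
- filter4: white plastic disc filter (one of up to four alike, some absent): a disc 52 mm across and 18 mm high, a cone from there to 25 mm, and above it a round neck 20 mm across reaching 60 mm above the underside; about 60 g. Stands disc down in one of the carton's four cells at the start. Origin: centre of the underside, z up along the neck. The neck is the place to grip.
- carton: cardboard carton fixed to the bench, 160 x 160 mm outside, walls 5 mm thick, 69 mm high, inner floor 5 mm above the bench. Origin: centre of its underside. A 12 mm high insert (top 17 mm above the bench) on the floor divides it into four cells 62 mm square, centred 34 mm either side of the origin in the carton's x and y. Two flaps, hinged on the top edges of the walls at its +y side (left flap) and -y side (right flap), close towards the middle.
- flap_left (a joint): angle of the left flap in rad: 0 shut and level, 1.57 upright, a firm stop at 2.6, folded outwards to the carton's +y. Hinge line along the carton's x at its y = +78 mm, z = 69 mm. Flap 158 mm along the hinge, 68 mm deep, 4 mm thick. A light stiff crease: it stays where it is left, moves with under 1 N at its edge. Starts ajar at 0.75 to 1.15.
- flap_right (a joint): the same for the right flap, hinged at the carton's y = -78 mm and folding outwards towards the carton's -y.
- flap_left_edge (a point): middle of the free edge of the left flap, 68 mm from its hinge line; at the start there is a gap of about 60 to 100 mm between the two edges. The edge rises until the flap is upright: push it outwards from inside, or back inwards from outside, rising with it, so that it does not jam.
- flap_right_edge (a point): middle of the free edge of the right flap
- tray (a point): centre of the floor of the station's steel tray, 12 mm above the bench; axes along the tray's sides. Inside 168 mm (its x) by 148 mm (its y), with a rim 10 mm higher than the floor. Fixed to the bench.
- swingarm (a joint): angle of the swing arm in rad: 0 with the reading head centred over the tray; grows as the arm swings clear, clockwise seen from above, towards the robot's left front; range -0.35 to 1.25. It stays where it is left; about 1 N at the knob moves it.
- swing_hinge (a point): a point on the arm's upright hinge axis, on a 28 mm post beside the tray, 153 mm above the bench, at (+100, +180) mm in the tray's axes, 206 mm from the head's axis. The arm is a bar 22 mm wide with its top 170 mm above the bench.
- head (a point): centre of the underside of the reading head, 102 mm above the bench: an upright drum 66 mm across at the arm's end, hanging 45 mm below the bar.
- swing_knob (a point): top centre, 220 mm above the bench, of the arm's upright black knob, 18 mm across, standing 50 mm tall on the bar's end above the middle of the head; the handle by which the arm is swung.
- media_bottle: bystander, to be left alone: amber media bottle, 56 mm across, 110 mm tall; origin at the centre of its underside
- beaker: bystander, to be left alone: glass beaker, 60 mm across, 75 mm tall; origin at the centre of its underside
- small_jar: bystander, to be left alone: small glass jar, 44 mm across, 55 mm tall; origin at the centre of its underside
- wrench: bystander, to be left alone: steel wrench lying flat, 140 mm long; origin about its middle
- clamp_ring: bystander, to be left alone: flat steel clamp ring, 60 mm across, 14 mm tall; origin at the centre of its underside
- wash_can: bystander, to be left alone: aluminium can, 48 mm across, 80 mm tall; origin at the centre of its underside
Not all that is in view belongs to the job. What is shaped like the filter3 but red is not meant.

How it is judged:
By the outcome, as a careful person would: the job done as asked, in the order asked, and still so for the second after the job is handed in, with the robot touching nothing.
Of filter1, filter2, filter3, filter4 only 2 to 4 are there at a start; the rules pass over those that are not, and their reading is None.
At some moment in a run one of filter1, filter2, filter3, filter4 may be knocked a few centimetres aside while the robot is not near it.
It also fails if it takes over 210 s, if anything falls off the work surface, if the arm or the gripper's body presses on something with over 40 N, if the wrist force passes 120 N, or if a joint passes its speed limit or range.

## Robot

A 6-joint arm with a two-finger parallel gripper is mounted at the origin on the work surface. World frame = base frame: x ahead of the robot, y to its left, z up, the work surface at z = 0. Lengths are in mm, angles in rad, forces in N, time in s.
With the tool pointing down it reaches from about 350 to 850 mm from the base axis. Payload 8.1 kg.
Tool frame: the origin (TCP) lies on the mounting face of the last link; the fingertips stand 173 mm ahead of it and the grasp point (between the pads) lies 155 mm ahead of it (r.grasp_offset is the distance from the TCP to the grasp point, in mm); z points along the fingers, y is the direction in which the jaws open and shut (so a half turn about z gives the same grasp; the last joint's range is limited). The gripper opens to 85 mm and grips with 20 to 120 N. Pads are 22 mm wide; open, the fingers measure 114 mm over their backs; the gripper's body (76 mm by 85 mm) begins 54 mm behind the grasp point. The pads swing forward as they close: fully open they stand 13 mm farther back than shut.
Start: joints at [1.116, 0.13, 1.488, -0, 1.523, -0.085], TCP at [216.837, 559.454, 404.692] pointing down, gripper open.
Joint ranges: [-2.96, 2.96], [-0.89, 2.26], [0.02, 2.5], [-1.34, 4.48], [0, 2.73], [-2.66, 2.66]. Speed limits (rad/s): [2.39, 2.39, 2.79, 3.14, 3.14, 3.14].

## Interface

Orientations are given as a unit quaternion [x, y, z, w].
In Python, from cell import r gives the robot as it stands. The module is installed in compiled form; this text tells all that it offers.
- The arm moves only by the shell command python3 -m pendant 'ROWS'. ROWS is a JSON object of lists of equal length, an entry for each row: "slide": the shift along the tool's x, y, z in mm, a list of three; "turn": the turn, a rotation vector about the tool's x, y, z in degrees, a list of three; "grip": the finger opening in mm, from 0 to 85.4. A call has 1 to 20 rows; each row shifts and turns the commanded pose from where the row before left it, along the tool's axes as they then stand; what a row does not reach is not made up. A row lasts 1/12 s, in which the tool goes at most 41.7 mm and 7.16 degrees, less where a joint would pass 70% of its speed; a pose out of reach is approached as far as the arm can. A call is refused whole if a number of a shift passes 41.7 or a number of a turn 7.16, either way. A call with a gripper value outside its range is refused whole. The fingers move at their own pace and stop on an object; the grip force is fixed at half the most. Time passes only in rows, so rows that do not move let the fingers close. It gives the time, the measured TCP pose, the force and the opening at its end, in the units of the state.
- r.get_obs(): the state, without advancing time (a new reading comes with each control period).
- r.capture(name): name is "side" or "top"; returns a dict with "pixels" (384x512x3 uint8, red, green, blue), "camera_matrix" (3x3 intrinsics, pixels), "k1" (the pictures are not rectified: a ray, as slopes to the right and down, at radius r is drawn at 1 + k1 r^2 times it, then the intrinsics apply), "camera_from_world" (4x4, takes a point from world to camera coordinates). Camera axes: x right, y down, z forward; pixel columns grow to the right and rows downward; lengths in mm; the calibration is good to about 2 mm. A picture is of the moment at which its call begins. There is no depth.
- r.sign_off(): hands the job in, once; it reports no verdict.
The state is a dict: "clock": time; "qpos": joint angles; "joint_velocities": joint speeds; "joint_efforts": joint torques, N m; "position": TCP position; "ee_rot": TCP orientation; "wrist_force": force on the tool from outside, world axes, zero at the start; "moment": the same for the moment, N m; "finger_gap": finger opening in mm.
Only numpy, scipy, OpenCV 4.12 (cv2) and the standard library are available. Lean on these libraries where they do the work, as an engineer would, in place of code of your own. Each camera call takes 0.05 s, during which the arm holds its last target.

## Working session

There is one attempt and no reset: what is moved stays moved. The work goes in short steps, Python scripts to look and compute and a shell command to move; the robot and the scene stay as the last step left them, time stands still between calls to the robot, and variables do not carry over. Pictures are saved under pics/ and viewed, and the job is handed in when it is done.

```bash
mkdir -p pics; ls; python3 - <<'E'
from cell import r
import cv2
print(r.get_obs(), r.grasp_offset)
for n in("side","top"):
    c=r.capture(n); cv2.imwrite(f"pics/{n}0.png",c["pixels"][:,:,::-1]); print(n,c["camera_matrix"],c["k1"],c["camera_from_world"])
E
```

```text
pics
{'clock': 0.0, 'qpos': array([ 1.11560605e+00,  1.31171974e-01,  1.48929186e+00, -9.77657008e-06,
        1.52294678e+00, -8.54017695e-02]), 'joint_velocities': array([ 0.00068316,  0.00015326, -0.00172504,  0.00097015, -0.00023465,
        0.00021101]), 'joint_efforts': array([-1.24177050e-04, -5.69394565e+01, -5.00547266e+01, -1.25049073e-04,
        1.50518690e-02,  1.56270465e-05]), 'position': array([216.7346181 , 559.24860656, 403.63074601]), 'ee_rot': array([ 1.83842278e-01,  9.82955335e-01, -8.77284134e-04, -2.38008702e-04]), 'wrist_force': array([-0.31495017, -0.44186151,  0.31569012]), 'moment': array([-0.03053271, -0.06361418, -0.00154546]), 'finger_gap': 85.37747495537242} 154.70000000000002
side [[441.34749155   0.         252.42348994]
 [  0.         441.34749155 196.67647073]
 [  0.           0.           1.        ]] 0.00036720936063875114 [[-9.99908497e-01  4.94063043e-03 -1.25931626e-02  5.42047716e+02]
 [ 1.21196547e-02  7.40715822e-01 -6.71709153e-01  1.08903070e+02]
 [ 6.00928808e-03 -6.71800314e-01 -7.40707923e-01  1.16431960e+03]
 [ 0.00000000e+00  0.00000000e+00  0.00000000e+00  1.00000000e+00]]
top [[455.25722599   0.         251.32743471]
 [  0.         455.25722599 188.96077354]
 [  0.           0.           1.        ]] -0.01197643959929827 [[ 3.76806080e-03 -9.99802839e-01  1.94957816e-02 -5.62754437e+01]
 [-9.96667222e-01 -5.34350512e-03 -8.13996038e-02  5.50680391e+02]
 [ 8.14877307e-02 -1.91240879e-02 -9.96490852e-01  1.54188322e+03]
 [ 0.00000000e+00  0.00000000e+00  0.00000000e+00  1.00000000e+00]]
```

View pics/side0.png

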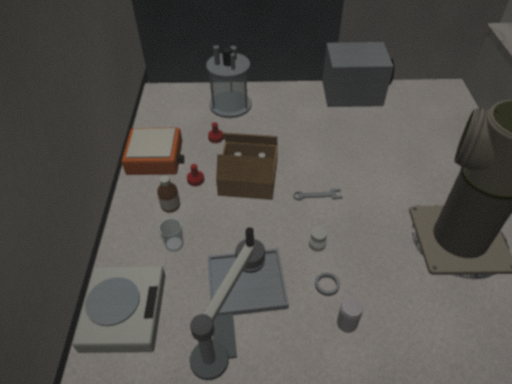

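View pics/top0.png

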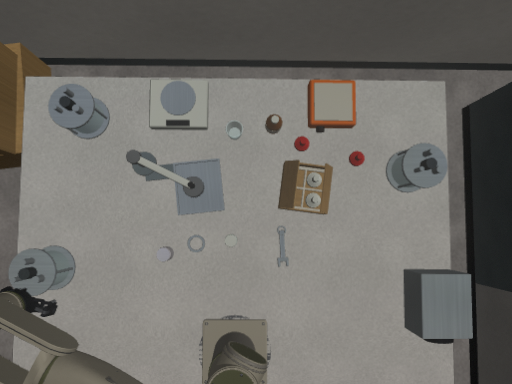

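```bash
cat > h.py <<'E'
import numpy as np, cv2
from cell import r
def cap(n): return r.capture(n)
def ray(c,u,v):
    K=c["camera_matrix"];x=(u-K[0,2])/K[0,0];y=(v-K[1,2])/K[1,1];k=c["k1"]
    p=np.array([x,y]);q=p.copy()
    for _ in range(10): q=p/(1+k*(q@q))
    M=c["camera_from_world"];R=M[:3,:3];t=M[:3,3]
    return -R.T@t, R.T@np.array([q[0],q[1],1])
def onz(c,u,v,z):
    o,d=ray(c,u,v);return (o+d*(z-o[2])/d[2])[:2]
def proj(c,P):
    M=c["camera_from_world"];p=M[:3,:3]@np.array(P,float)+M[:3,3];q=p[:2]/p[2];q=q*(1+c["k1"]*(q@q))
    K=c["camera_matrix"];return np.array([K[0,0]*q[0]+K[0,2],K[1,1]*q[1]+K[1,2]])
def tri(c1,p1,c2,p2):
    o1,d1=ray(c1,*p1);o2,d2=ray(c2,*p2)
    A=np.stack([d1,-d2],1);s=np.linalg.lstsq(A,o2-o1,rcond=None)[0]
    a=o1+d1*s[0];b=o2+d2*s[1];return (a+b)/2,np.linalg.norm(a-b)
def crop(c,name,x0,y0,x1,y1,s):
    im=c["pixels"][y0:y1,x0:x1,::-1];cv2.imwrite("pics/"+name,cv2.resize(im,None,fx=s,fy=s,interpolation=cv2.INTER_CUBIC))
E
python3 - <<'E'
from h import *
t=cap("top");s=cap("side")
crop(t,"t1.png",120,130,240,220,6)
crop(t,"t2.png",265,140,375,225,7)
crop(s,"s1.png",180,120,300,210,6)
crop(s,"s2.png",180,220,300,380,4)
E
```

```text
(no output)
```

View pics/t1.png

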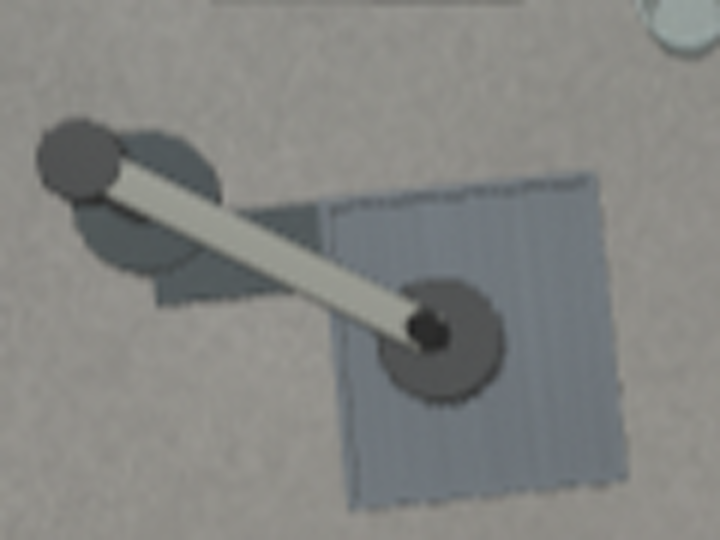

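View pics/t2.png

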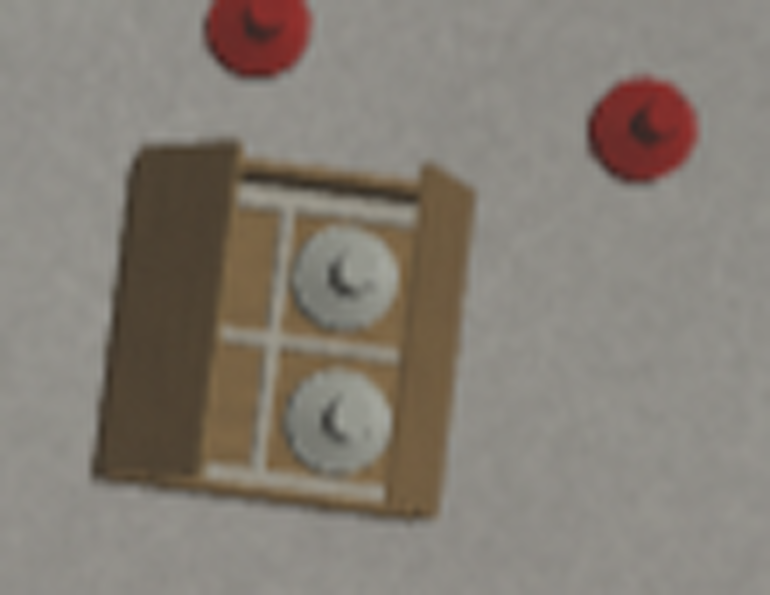

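View pics/s1.png

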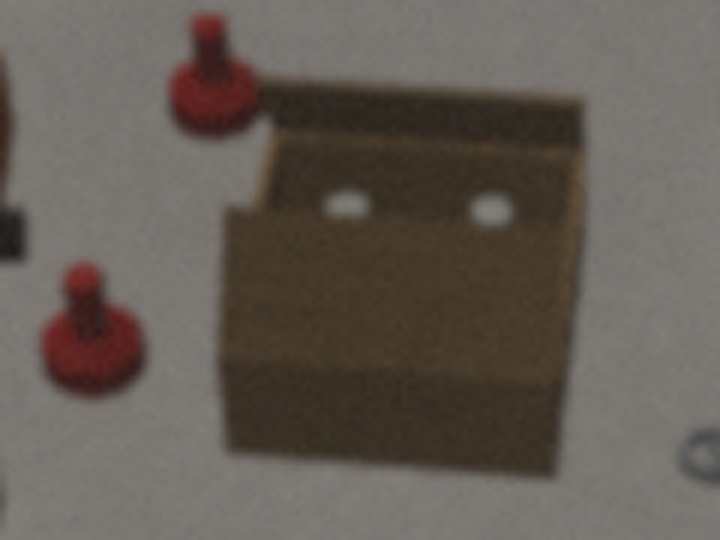

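View pics/s2.png

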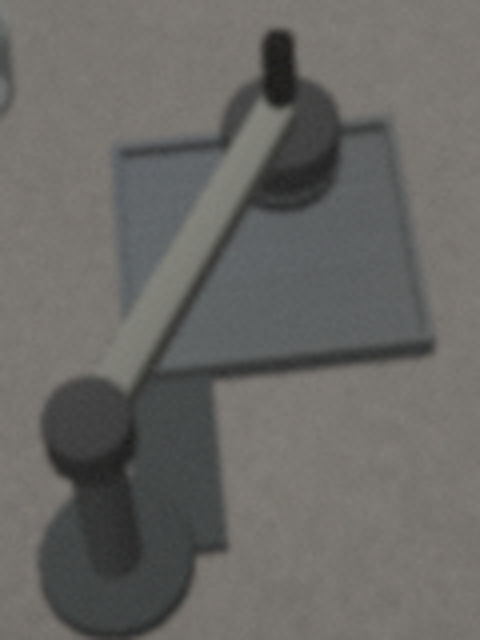

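```bash
python3 - <<'E'
from h import *
np.set_printoptions(precision=1,suppress=True)
t=cap("top");s=cap("side")
f=lambda u,v:(120+u/6,130+v/6)
g=lambda u,v:(265+u/7,140+v/7)
C=[onz(t,*f(*p),22) for p in [(325,200),(597,175),(628,482),(350,510)]]
print("tray",C,np.mean(C,0))
for i in range(4):
    d=C[(i+1)%4]-C[i];print(np.linalg.norm(d),np.degrees(np.arctan2(d[1],d[0])))
print("knob",onz(t,*f(432,330),220), tri(t,f(432,330),s,(249.5,228.7)))
print("hingetop",onz(t,*f(80,158),175), tri(t,f(80,158),s,(180+88/4,220+420/4)))
# carton top: hinge corners at z=69: 
q={'LB':(95,475),'RB':(435,517),'RTedge':(425,165),'RT':(475,190),'LT':(135,155),'LTe':(238,142),'LBe':(205,475),'RBe':(385,497)}
for k,p in q.items(): print(k,onz(t,*g(*p),69),onz(t,*g(*p),125))
for nm,p,sp in [('f1',(352,270),(180+348/6,120+207/6)),('f2',(345,412),(180+492/6,120+210/6))]:
    print(nm,onz(t,*g(*p),60+5),tri(t,g(*p),s,sp))
for p in[(345,278),(338,422)]: print('disc',onz(t,*g(*p),5+18))
for nm,p,z in [('red1',(258,30),18),('red2',(643,130),18)]: print(nm,onz(t,*g(*p),z))
for nm,u,v in [('bottle',274,123),('beaker',235,130),('jar',231,241),('ring',196,243),('can',165,254),('wrench',282,246)]: print(nm,onz(t,u,v,30))
E
```

```text
tray [array([638.2, 212.4]), array([653.7,  56.5]), array([477.1,  37.2]), array([460.5, 195.1])] [557.4 125.3]
156.66044231621277 -84.32558601205808
177.59365075424637 -173.74877631165893
158.79896200554097 96.01731449465169
178.53535546108907 5.562787838928808
knob [545.8 128. ] (array([546.2, 128.6, 214.2]), np.float64(0.1589116407094165))
hingetop [638.3 316.3] (array([638.2, 318.6, 165.2]), np.float64(3.1185084418831943))
LB [ 484.5 -143.8] [ 482.3 -139.4]
RB [ 465.3 -305.9] [ 463.7 -295.5]
RTedge [ 634.2 -302.8] [ 626.4 -292.5]
RT [ 622.2 -326.8] [ 614.9 -315.6]
LT [ 638.1 -163.2] [ 630.2 -158. ]
LTe [ 644.7 -212.8] [ 636.5 -205.8]
LBe [ 484.8 -196.2] [ 482.5 -189.9]
RBe [ 474.7 -282.1] [ 472.8 -272.6]
f1 [ 583.7 -267.8] (array([ 583.3, -268.2,   62.2]), np.float64(1.4405931561568712))
f2 [ 515.4 -263.9] (array([ 513.7, -264.1,   63. ]), np.float64(3.685810277607594))
disc [ 584.1 -271.1]
disc [ 513.  -267.1]
red1 [ 708.5 -229.4]
red2 [ 659.6 -421.4]
bottle [ 780.2 -131.4]
beaker [754.6   3.6]
jar [373.1  14.6]
ring [366.  132.8]
can [328.7 236.7]
wrench [ 356.8 -158.4]
```

```bash
cat >> h.py <<'E'
from scipy.spatial.transform import Rotation as Ro
def go(x,y,z):  # tool-frame shift to bring TCP to x,y,z ; prints yaw of jaw axis
    o=r.get_obs();R=Ro.from_quat(o["ee_rot"]).as_matrix()
    d=R.T@(np.array([x,y,z])-o["position"])
    print("slide",d.round(1),"n>=",np.ceil(abs(d).max()/41.7),"yawY",np.degrees(np.arctan2(R[1,1],R[0,1])).round(1),"tilt",R[:2,2].round(4),"F",o["wrist_force"].round(1),"gap",round(o["finger_gap"],1),"t",round(o["clock"],2),"pos",o["position"].round(1),"q",o["qpos"].round(2))
E
python3 -m pendant '{"slide":[[0,0,-4],[0,0,-4],[0,0,-4],[0,0,-4],[0,0,-4],[0,0,-4],[0,0,-4],[0,0,-4],[0,0,-4],[0,0,-4],[0,0,0],[0,0,0]],"turn":[[0,0,-6.8],[0,0,-6.8],[0,0,-6.8],[0,0,-6.8],[0,0,-6.8],[0,0,-6.8],[0,0,-6.8],[0,0,-6.8],[0,0,-6.8],[0,0,-6.8],[0,0,-6.8],[0,0,-6.8]],"grip":[40,40,40,40,40,40,40,40,40,40,40,40]}'; python3 -c "
from h import *
go(546,128,440)"
```

```text
clock: 1.3
position: [216.9, 559.5, 445.1]
ee_rot: [-0.506, 0.863, 0.0, 0.0]
wrist_force: [-0.3, 0.2, 0.3]
finger_gap: 39.9
slide [ 215.7 -498.     4.9] n>= 12.0 yawY 150.8 tilt [0.0003 0.0005] F [-0.3  0.2  0.3] gap 39.9 t 1.3 pos [216.9 559.5 445.1] q [ 1.12  0.12  1.43  0.    1.59 -1.52]
```

```bash
python3 -m pendant '{"slide":[[12,-27.7,0],[12,-27.7,0],[12,-27.7,0],[12,-27.7,0],[12,-27.7,0],[12,-27.7,0],[12,-27.7,0],[12,-27.7,0],[12,-27.7,0],[12,-27.7,0],[12,-27.7,0],[12,-27.7,0],[12,-27.7,0],[12,-27.7,0],[12,-27.7,0],[12,-27.7,0],[12,-27.7,0],[12,-27.7,0]],"turn":[[0,0,0],[0,0,0],[0,0,0],[0,0,0],[0,0,0],[0,0,0],[0,0,0],[0,0,0],[0,0,0],[0,0,0],[0,0,0],[0,0,0],[0,0,0],[0,0,0],[0,0,0],[0,0,0],[0,0,0],[0,0,0]],"grip":[40,40,40,40,40,40,40,40,40,40,40,40,40,40,40,40,40,40]}'; python3 -c "
from h import *
go(546,128,353)"
```

```text
clock: 2.8
position: [544.4, 124.0, 444.8]
ee_rot: [-0.503, 0.864, -0.0, 0.0]
wrist_force: [0.3, 0.2, -0.1]
finger_gap: 39.5
slide [-4.2  0.6 91.8] n>= 3.0 yawY 150.4 tilt [0.0002 0.0001] F [ 0.3  0.2 -0.1] gap 39.5 t 2.8 pos [544.4 124.  444.8] q [ 0.13  0.    1.55  0.    1.59 -2.49]
```

```bash
python3 -m pendant '{"slide":[[-4,0,18],[0,0.6,18],[0,0,18],[0,0,18],[0,0,19],[0,0,0]],"turn":[[0,0,0],[0,0,0],[0,0,0],[0,0,0],[0,0,0],[0,0,0]],"grip":[40,40,40,40,40,40]}'; python3 -c "
from h import *
go(546,128,353)
c=cap('side');crop(c,'s3.png',180,170,320,300,5)"
```

```text
clock: 3.3
position: [543.8, 128.9, 349.1]
ee_rot: [-0.503, 0.864, 0.001, -0.003]
wrist_force: [-0.6, 0.0, -1.0]
finger_gap: 40.1
slide [-0.2 -2.3 -4. ] n>= 1.0 yawY 150.4 tilt [-0.0069 -0.001 ] F [-0.6  0.  -1. ] gap 40.1 t 3.3 pos [543.8 128.9 349.1] q [ 0.14  0.06  1.67  0.    1.42 -2.48]
```

View pics/s3.png

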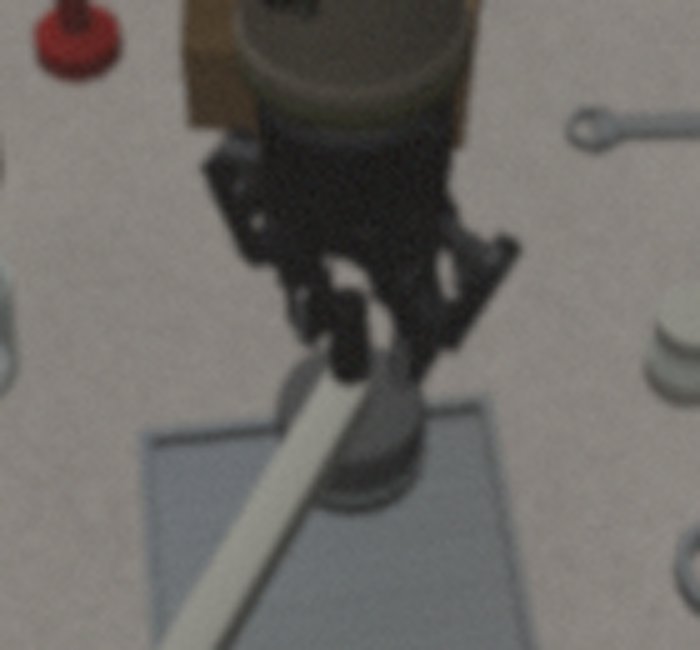

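```bash
python3 -m pendant '{"slide":[[0.4,10.8,-3],[0.4,10.8,0],[0.4,10.8,0],[0.4,10.8,0],[0.4,10.8,0],[0.4,10.8,0],[0.4,10.8,0],[0.4,10.8,0],[0.4,10.8,0],[0.4,10.8,0],[0.4,10.8,0],[0.4,10.8,0],[0.4,10.8,0],[0.4,10.8,0],[0.4,10.8,0],[0.4,10.8,0],[0.4,10.8,0],[0.4,10.8,0],[0.4,10.8,0],[0.4,10.8,0]],"turn":[[0,0,3],[0,0,3],[0,0,3],[0,0,3],[0,0,3],[0,0,3],[0,0,3],[0,0,3],[0,0,3],[0,0,3],[0,0,3],[0,0,3],[0,0,3],[0,0,3],[0,0,3],[0,0,3],[0,0,3],[0,0,3],[0,0,3],[0,0,3]],"grip":[40,40,40,40,40,40,40,40,40,40,40,40,40,40,40,40,40,40,40,40]}'; python3 -c "
from h import *
go(432,316,352)
c=cap('top');crop(c,'t3.png',100,130,260,260,5)"
```

```text
clock: 5.02
position: [429.8, 301.0, 358.8]
ee_rot: [-0.002, 1.0, 0.0, 0.001]
wrist_force: [-1.4, -1.5, 0.2]
finger_gap: 39.9
slide [-2.3 15.   6.8] n>= 1.0 yawY 90.3 tilt [0.002  0.0009] F [-1.4 -1.5  0.2] gap 39.9 t 5.02 pos [429.8 301.  358.8] q [ 0.51 -0.05  1.76 -0.    1.43 -1.06]
```

View pics/t3.png

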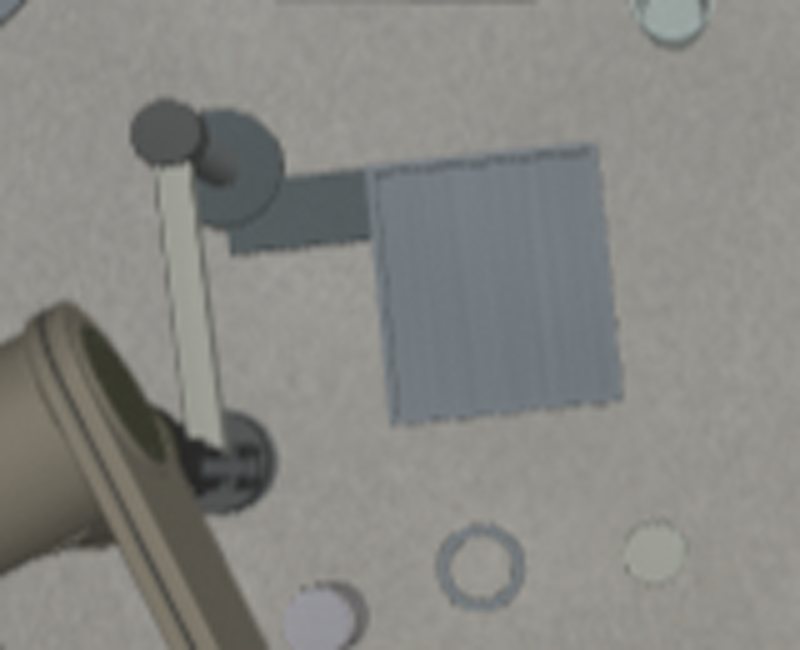

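```bash
python3 -m pendant '{"slide":[[-1,9,0],[0,9,0],[0,4,0],[0,-10,0],[0,0,-30],[0,0,-30],[0,0,-30],[0,0,0]],"turn":[[0,0,0],[0,0,0],[0,0,0],[0,0,0],[0,0,0],[0,0,0],[0,0,0],[0,0,0]],"grip":[40,40,40,40,40,40,40,0]}'; python3 -c "
from h import *
np.set_printoptions(precision=1,suppress=True)
go(432,316,352)
c=cap('top');s=cap('side')
crop(c,'t4.png',100,130,260,260,5)
crop(s,'s4.png',190,200,350,360,4)
C=[onz(c,100+u/5,130+v/5,22) for u,v in [(365,168),(597,145),(624,402),(392,427)]];print(C,np.mean(C,0))
for i in range(4):
    d=C[(i+1)%4]-C[i];print(np.linalg.norm(d),np.degrees(np.arctan2(d[1],d[0])))
"
```

```text
clock: 5.73
position: [431.6, 312.1, 454.2]
ee_rot: [-0.004, 1.0, 0.002, 0.004]
wrist_force: [1.7, 0.7, 1.2]
finger_gap: 28.9
slide [  0.5   3.4 102.2] n>= 3.0 yawY 90.4 tilt [0. 0.] F [1.7 0.7 1.2] gap 28.9 t 5.73 pos [431.6 312.1 454.2] q [ 0.5 -0.1  1.6 -0.   1.6 -1.1]
[array([637.2, 216.4]), array([654.2,  56.9]), array([476.9,  36.8]), array([459.1, 194.9])] [556.9 126.2]
160.44033310383628 -83.91069313745521
178.48278030595762 -173.5189122413711
159.12907390147845 96.41648639184521
179.4051876872679 6.898696486699107
```

View pics/t4.png

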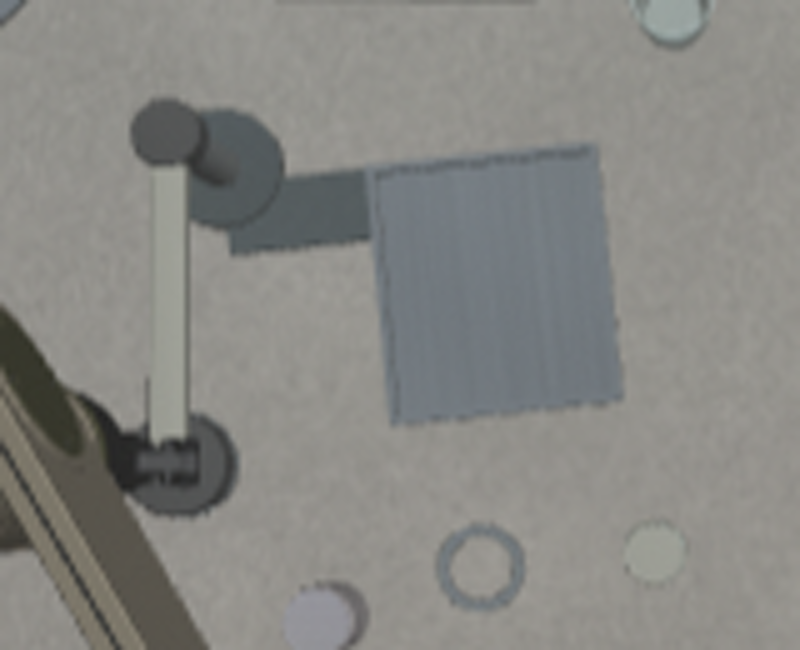

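View pics/s4.png

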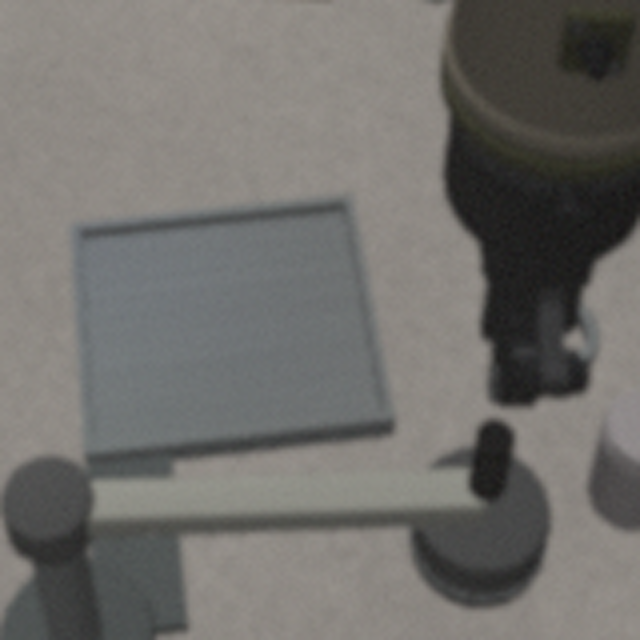

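```bash
python3 -m pendant '{"slide":[[0,0,0],[0,0,0]],"turn":[[0,0,7],[0,0,0.8]],"grip":[0,0]}'; python3 -c "
from h import *
go(552.5,-235,440)"
```

```text
clock: 6.0
position: [430.5, 311.7, 445.2]
ee_rot: [0.067, 0.998, -0.001, -0.001]
wrist_force: [-0.9, 0.2, 0.3]
finger_gap: 0.3
slide [-194.3 -525.4    5.6] n>= 13.0 yawY 82.3 tilt [-0.0019 -0.0013] F [-0.9  0.2  0.3] gap 0.3 t 6.0 pos [430.5 311.7 445.2] q [ 0.53 -0.07  1.62 -0.    1.59 -0.91]
```

```bash
python3 -m pendant '{"slide":[[-10.8,-29.2,0],[-10.8,-29.2,0],[-10.8,-29.2,0],[-10.8,-29.2,0],[-10.8,-29.2,0],[-10.8,-29.2,0],[-10.8,-29.2,0],[-10.8,-29.2,0],[-10.8,-29.2,0],[-10.8,-29.2,0],[-10.8,-29.2,0],[-10.8,-29.2,0],[-10.8,-29.2,0],[-10.8,-29.2,0],[-10.8,-29.2,0],[-10.8,-29.2,0],[-10.8,-29.2,0],[-10.8,-29.2,0]],"turn":[[0,0,0],[0,0,0],[0,0,0],[0,0,0],[0,0,0],[0,0,0],[0,0,0],[0,0,0],[0,0,0],[0,0,0],[0,0,0],[0,0,0],[0,0,0],[0,0,0],[0,0,0],[0,0,0],[0,0,0],[0,0,0]],"grip":[0,0,0,0,0,0,0,0,0,0,0,0,0,0,0,0,0,0]}'; python3 -m pendant '{"slide":[[0,0,0],[0,0,0]],"turn":[[0,0,0],[0,0,0]],"grip":[0,0]}';  python3 -c "
from h import *
go(552.5,-235,276)"
```

```text
clock: 7.5
position: [555.5, -235.7, 445.0]
ee_rot: [0.063, 0.998, 0.0, -0.001]
wrist_force: [-0.5, 0.5, 0.7]
finger_gap: 0.2
clock: 7.67
position: [555.3, -235.7, 444.5]
ee_rot: [0.065, 0.998, 0.001, -0.002]
wrist_force: [-0.5, 0.0, 0.1]
finger_gap: -0.2
slide [2.400e+00 1.000e-01 1.685e+02] n>= 5.0 yawY 82.6 tilt [-0.0031  0.0015] F [-0.5  0.   0.1] gap -0.2 t 7.67 pos [ 555.3 -235.7  444.5] q [-0.49  0.13  1.42 -0.    1.6  -1.93]
```

```bash
python3 -m pendant '{"slide":[[2.4,-5,28],[0,0,28],[0,0,28],[0,0,28],[0,0,28],[0,0,28],[0,0,0],[0,9,0],[0,9,0],[0,9,-3],[0,9,-3],[0,9,-3],[0,9,-1],[0,9,0],[0,9,0],[0,9,0],[0,9,0],[0,9,0],[0,9,0]],"turn":[[0,0,0],[0,0,0],[0,0,0],[0,0,0],[0,0,0],[0,0,0],[0,0,0],[0,0,0],[0,0,0],[0,0,0],[0,0,0],[0,0,0],[0,0,0],[0,0,0],[0,0,0],[0,0,0],[0,0,0],[0,0,0],[0,0,0]],"grip":[0,0,0,0,0,0,0,0,0,0,0,0,0,0,0,0,0,0,0]}';  python3 -c "
from h import *
go(552.5,-235,276)
c=cap('top');s=cap('side');crop(c,'t5.png',255,130,375,230,6);crop(s,'s5.png',160,100,320,220,5)"
```

```text
clock: 9.25
position: [566.7, -130.6, 288.4]
ee_rot: [0.064, 0.998, 0.0, -0.0]
wrist_force: [0.1, 1.0, -0.2]
finger_gap: 0.4
slide [   0.6 -105.4   12.4] n>= 3.0 yawY 82.6 tilt [-0.0005  0.0002] F [ 0.1  1.  -0.2] gap 0.4 t 9.25 pos [ 566.7 -130.6  288.4] q [-0.31  0.17  1.67  0.    1.31 -1.76]
```

View pics/t5.png

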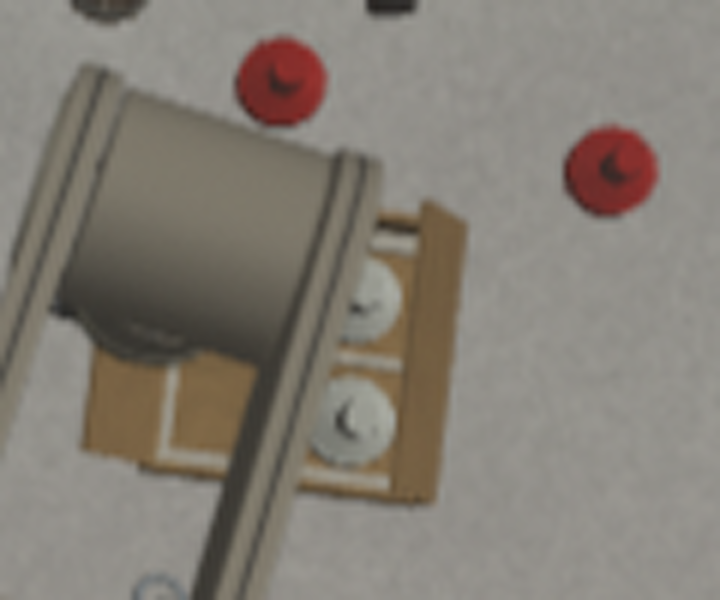

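View pics/s5.png

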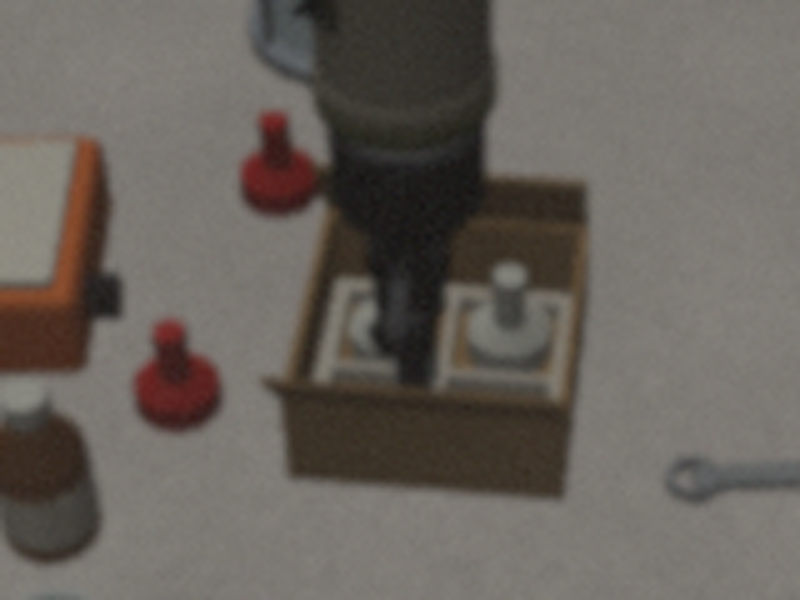

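```bash
python3 -m pendant '{"slide":[[0,-26,2],[0,-26,2],[0,-26,2],[0,-26,2],[0,-26,2],[0,-9,0],[0,-9,-2],[0,-9,-3],[0,-9,-3],[0,-9,-1],[0,-9,0],[0,-9,0],[0,-9,0],[0,-9,0],[0,15,0],[0,15,-10],[0,15,-30],[0,15,-30],[0,0,-30]],"turn":[[0,0,0],[0,0,0],[0,0,0],[0,0,0],[0,0,0],[0,0,0],[0,0,0],[0,0,0],[0,0,0],[0,0,0],[0,0,0],[0,0,0],[0,0,0],[0,0,0],[0,0,0],[0,0,0],[0,0,0],[0,0,0],[0,0,0]],"grip":[0,0,0,0,0,0,0,0,0,0,0,0,0,0,0,0,0,0,0]}';  python3 -c "
from h import *
go(460,30,460)"
```

```text
clock: 10.93
position: [547.7, -277.7, 389.0]
ee_rot: [0.063, 0.998, 0.001, -0.0]
wrist_force: [0.5, -0.1, 1.2]
finger_gap: 0.1
slide [125.8 294.3 -70.3] n>= 8.0 yawY 82.8 tilt [-0.0008  0.0021] F [ 0.5 -0.1  1.2] gap 0.1 t 10.93 pos [ 547.7 -277.7  389. ] q [-0.55  0.18  1.47  0.    1.5  -2.  ]
```

Move out of the way and look.

```bash
python3 -m pendant '{"slide":[[0,0,-20],[0,0,-20],[10,24,-10],[10,24,-10],[10,24,-10],[10,24,0],[10,24,0],[10,24,0],[10,24,0],[10,24,0],[10,24,0],[10,24,0],[10,24,0],[10,24,0],[0,0,0]],"turn":[[0,0,0],[0,0,0],[0,0,0],[0,0,0],[0,0,0],[0,0,0],[0,0,0],[0,0,0],[0,0,0],[0,0,0],[0,0,0],[0,0,0],[0,0,0],[0,0,0],[0,0,0]],"grip":[50,50,50,50,50,50,50,50,50,50,50,50,50,50,50]}';  python3 -c "
from h import *
go(460,30,460)
c=cap('top');s=cap('side');crop(c,'t6.png',255,130,375,230,6);crop(s,'s6.png',160,100,320,220,5)"
```

```text
clock: 12.18
position: [463.8, 23.9, 458.6]
ee_rot: [0.062, 0.998, 0.001, 0.0]
wrist_force: [-0.4, 0.7, 0.3]
finger_gap: 49.8
slide [ 4.5  5.6 -1.3] n>= 1.0 yawY 82.8 tilt [0.0008 0.0019] F [-0.4  0.7  0.3] gap 49.8 t 12.18 pos [463.8  23.9 458.6] q [-0.06 -0.26  1.76  0.    1.64 -1.51]
```

View pics/t6.png

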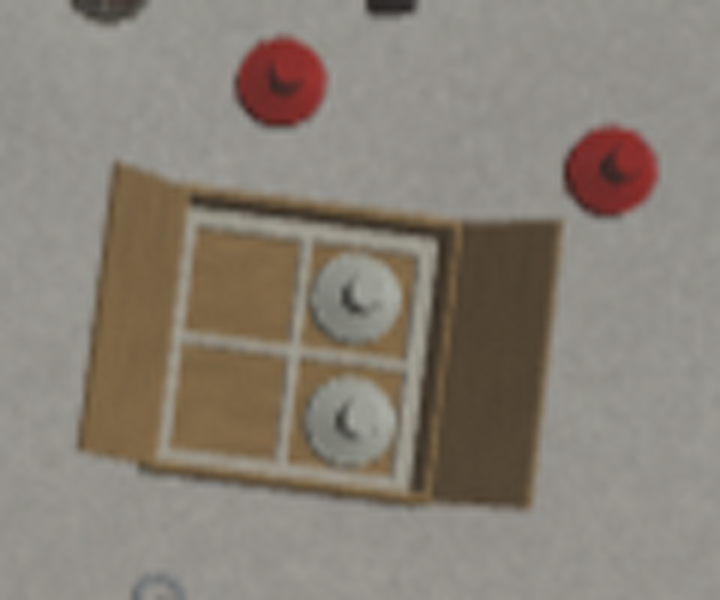

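View pics/s6.png

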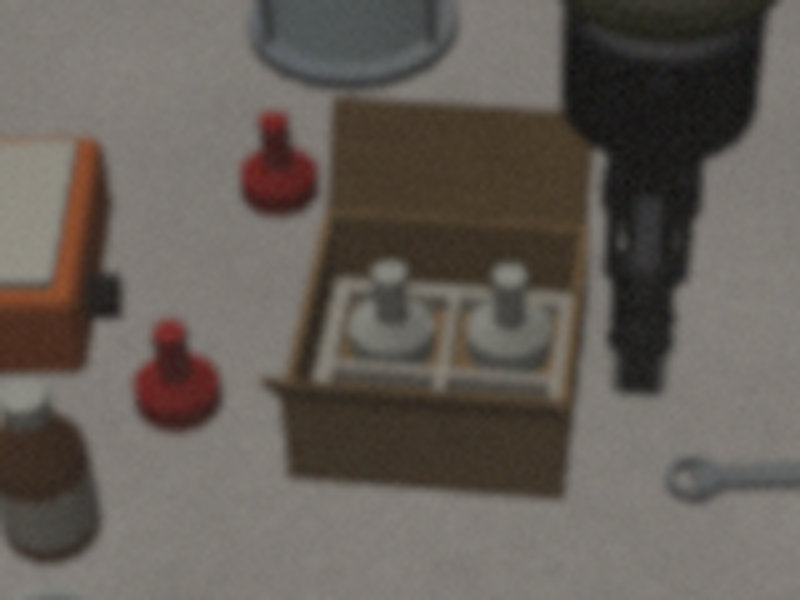

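```bash
python3 -c "
from h import *
np.set_printoptions(precision=1,suppress=True)
c=cap('top');s=cap('side')
print([onz(s,238,153.6,65),onz(s,262,154.2,65)])
print([onz(c,255+356/6,130+299/6,23),onz(c,255+351/6,130+420/6,23)])
C=[onz(c,255+u/6,130+v/6,69) for u,v in [(187,187),(460,224),(427,500),(140,465)]];print(C,np.mean(C,0))
print(onz(c,255+296/6,130+352/6,17))
# flap edges
for z in(110,120,130): print(z,[onz(c,255+u/6,130+v/6,z) for u,v in[(116,163),(80,449),(562,222),(531,507)]])
"
```

```text
[array([ 582.4, -269. ]), array([ 511.8, -265. ])]
[array([ 583.7, -271.3]), array([ 514. , -267.9])]
[array([ 641.4, -169.5]), array([ 621.6, -322.7]), array([ 467. , -302.7]), array([ 485.7, -143. ])] [ 553.9 -234.5]
[ 553.4 -237.3]
110 [array([ 648.5, -126.9]), array([ 492.5, -107.4]), array([ 617.7, -370.6]), array([ 462.3, -351.6])]
120 [array([ 646.9, -126.2]), array([ 492.1, -106.8]), array([ 616.3, -368.2]), array([ 462. , -349.4])]
130 [array([ 645.4, -125.5]), array([ 491.6, -106.2]), array([ 615. , -365.9]), array([ 461.7, -347.1])]
```

```bash
python3 -m pendant '{"slide":[[0,0,0],[0,0,0],[0,0,0],[0,0,0],[0,0,0],[0,0,0],[0,0,0]],"turn":[[0,0,6.4],[0,0,6.4],[0,0,6.4],[0,0,6.4],[0,0,6.4],[0,0,6.4],[0,0,6.4]],"grip":[36,36,36,36,36,36,36]}';  python3 -c "
from h import *
go(583,-270,300)"
```

```text
clock: 12.97
position: [465.5, 18.8, 457.7]
ee_rot: [0.443, 0.897, -0.0, -0.0]
wrist_force: [-0.2, -0.1, -0.9]
finger_gap: 36.0
slide [-300.8  -82.   157.7] n>= 8.0 yawY 37.4 tilt [-0.0003 -0.0002] F [-0.2 -0.1 -0.9] gap 36.0 t 12.97 pos [465.5  18.8 457.7] q [-0.07 -0.26  1.76 -0.    1.63 -0.72]
```

```bash
python3 -m pendant '{"slide":[[-25,-6.8,0],[-25,-6.8,0],[-25,-6.8,0],[-25,-6.8,0],[-25,-6.8,0],[-25,-6.8,0],[-25,-6.8,0],[-25,-6.8,0],[-25,-6.8,0],[-25,-6.8,0],[-25,-6.8,0],[-25,-6.8,0],[0,0,26],[0,0,26],[0,0,26],[0,0,26],[0,0,26],[0,0,0],[0,0,0]],"turn":[[0,0,0],[0,0,0],[0,0,0],[0,0,0],[0,0,0],[0,0,0],[0,0,0],[0,0,0],[0,0,0],[0,0,0],[0,0,0],[0,0,0],[0,0,0],[0,0,0],[0,0,0],[0,0,0],[0,0,0],[0,0,0],[0,0,0]],"grip":[36,36,36,36,36,36,36,36,36,36,36,36,36,36,36,36,36,36,36]}';  python3 -c "
from h import *
go(583,-270,207)
s=cap('side');crop(s,'s7.png',160,100,320,220,5)"
```

```text
clock: 14.55
position: [583.8, -267.8, 325.8]
ee_rot: [0.44, 0.898, 0.0, -0.002]
wrist_force: [-0.6, 0.4, 0.9]
finger_gap: 35.8
slide [ -1.7  -1.7 118.8] n>= 3.0 yawY 37.7 tilt [-0.004   0.0021] F [-0.6  0.4  0.9] gap 35.8 t 14.55 pos [ 583.8 -267.8  325.8] q [-0.51  0.29  1.45 -0.    1.41 -1.17]
```

View pics/s7.png

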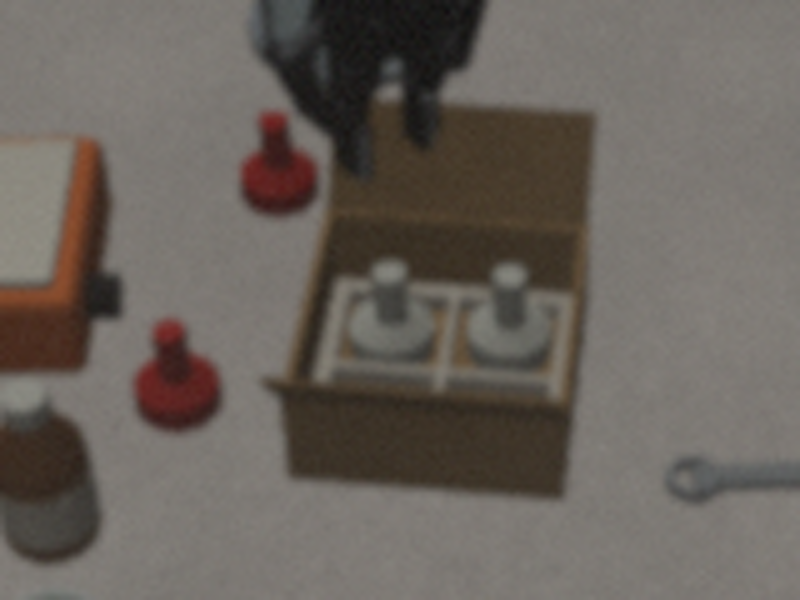

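```bash
python3 -m pendant '{"slide":[[-1.7,-1.7,24],[0,0,24],[0,0,20],[0,0,16],[0,0,14],[0,0,12],[0,0,8],[0,0,0],[0,0,0]],"turn":[[0,0,0],[0,0,0],[0,0,0],[0,0,0],[0,0,0],[0,0,0],[0,0,0],[0,0,0],[0,0,0]],"grip":[36,36,36,36,36,36,36,36,36]}';  python3 -c "
from h import *
go(583,-270,207)
s=cap('side');crop(s,'s8.png',160,100,320,220,5)"
```

```text
clock: 15.35
position: [584.7, -269.8, 210.2]
ee_rot: [0.44, 0.898, -0.0, 0.0]
wrist_force: [0.4, -1.3, -0.4]
finger_gap: 35.9
slide [ 0.8 -1.5  3.2] n>= 1.0 yawY 37.8 tilt [ 0.0003 -0.0002] F [ 0.4 -1.3 -0.4] gap 35.9 t 15.35 pos [ 584.7 -269.8  210.2] q [-0.51  0.41  1.53  0.    1.21 -1.17]
```

View pics/s8.png

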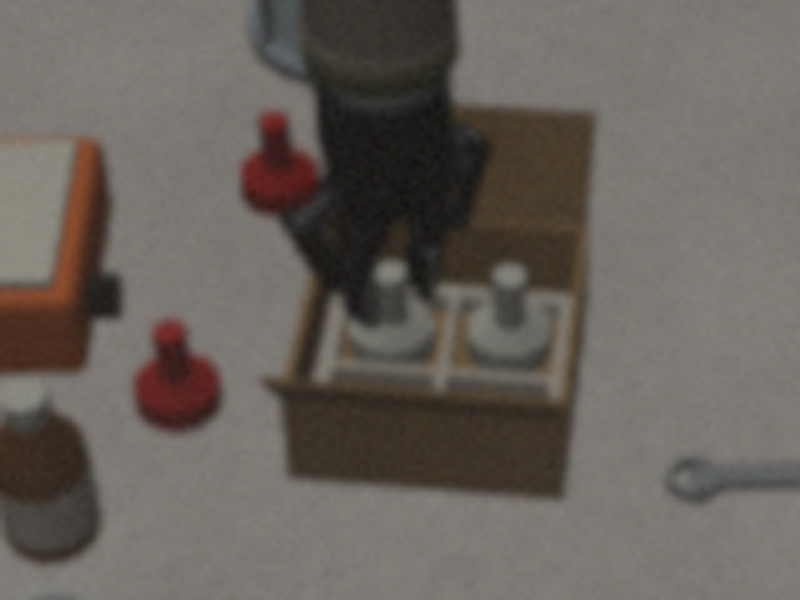

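Grip and lift.

```bash
python3 -m pendant '{"slide":[[0,-1,2],[0,0,0],[0,0,0],[0,0,0],[0,0,0],[0,0,0],[0,0,-10],[0,0,-20],[0,0,-30],[0,0,-30],[0,0,-35],[0,0,-35],[0,0,0]],"turn":[[0,0,0],[0,0,0],[0,0,0],[0,0,0],[0,0,0],[0,0,0],[0,0,0],[0,0,0],[0,0,0],[0,0,0],[0,0,0],[0,0,0],[0,0,0]],"grip":[36,10,10,10,10,10,10,10,10,10,10,10,10]}';  python3 -c "
from h import *
go(597,130,370)
s=cap('side');crop(s,'s9.png',160,60,320,220,4)"
```

```text
clock: 16.48
position: [585.2, -271.0, 377.7]
ee_rot: [0.44, 0.898, -0.0, 0.006]
wrist_force: [0.7, -0.7, 1.4]
finger_gap: 17.9
slide [309.6 255.2   5.4] n>= 8.0 yawY 37.8 tilt [ 0.0111 -0.0062] F [ 0.7 -0.7  1.4] gap 17.9 t 16.48 pos [ 585.2 -271.   377.7] q [-0.51  0.26  1.39  0.    1.48 -1.17]
```

View pics/s9.png

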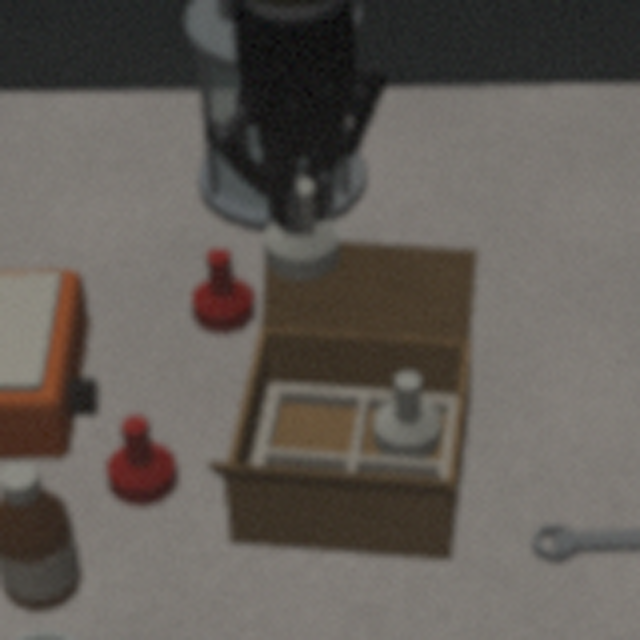

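```bash
python3 -m pendant '{"slide":[[22.1,18.2,0],[22.1,18.2,0],[22.1,18.2,0],[22.1,18.2,0],[22.1,18.2,0],[22.1,18.2,0],[22.1,18.2,0],[22.1,18.2,0],[22.1,18.2,0],[22.1,18.2,0],[22.1,18.2,0],[22.1,18.2,0],[22.1,18.2,0],[22.1,18.2,0],[0,0,0],[0,0,0]],"turn":[[0,0,0],[0,0,0],[0,0,0],[0,0,0],[0,0,0],[0,0,0],[0,0,0],[0,0,0],[0,0,0],[0,0,0],[0,0,0],[0,0,0],[0,0,0],[0,0,0],[0,0,0],[0,0,0]],"grip":[10,10,10,10,10,10,10,10,10,10,10,10,10,10,10,10]}';  python3 -c "
from h import *
go(597,130,217)
s=cap('side');crop(s,'s10.png',160,160,320,320,4)"
```

```text
clock: 17.87
position: [594.6, 131.9, 366.4]
ee_rot: [0.439, 0.899, -0.001, -0.001]
wrist_force: [-1.0, 0.0, -1.4]
finger_gap: 18.0
slide [ -3.2   1.  149.4] n>= 4.0 yawY 38.0 tilt [-0.0023 -0.0003] F [-1.   0.  -1.4] gap 18.0 t 17.87 pos [594.6 131.9 366.4] q [ 0.13  0.18  1.51  0.    1.46 -0.53]
```

View pics/s10.png

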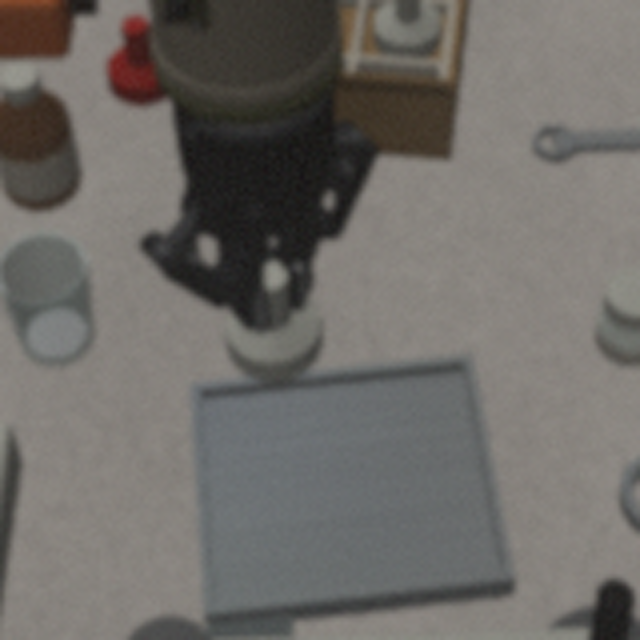

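```bash
python3 -m pendant '{"slide":[[-3,1,25],[0,0,25],[0,0,25],[0,0,25],[0,0,20],[0,0,14],[0,0,8],[0,0,4],[0,0,0],[0,0,0]],"turn":[[0,0,0],[0,0,0],[0,0,0],[0,0,0],[0,0,0],[0,0,0],[0,0,0],[0,0,0],[0,0,0],[0,0,0]],"grip":[10,10,10,10,10,10,10,10,10,10]}';  python3 -c "
from h import *
go(597,130,217)"
```

```text
clock: 18.75
position: [598.5, 128.5, 222.8]
ee_rot: [0.44, 0.898, 0.0, 0.001]
wrist_force: [0.1, 0.8, -0.4]
finger_gap: 17.7
slide [ 2.1 -0.3  5.8] n>= 1.0 yawY 37.8 tilt [0.0015 0.0001] F [ 0.1  0.8 -0.4] gap 17.7 t 18.75 pos [598.5 128.5 222.8] q [ 0.13  0.32  1.62 -0.    1.2  -0.53]
```

```bash
python3 -m pendant '{"slide":[[0,0,2],[0,0,2],[0,0,1.5],[0,0,0]],"turn":[[0,0,0],[0,0,0],[0,0,0],[0,0,0]],"grip":[10,10,10,10]}'
```

```text
clock: 19.08
position: [597.9, 128.7, 216.3]
ee_rot: [0.44, 0.898, 0.0, 0.0]
wrist_force: [0.2, 0.8, -0.9]
finger_gap: 17.6
```

```bash
python3 -m pendant '{"slide":[[0,0,1],[0,0,1],[0,0,0]],"turn":[[0,0,0],[0,0,0],[0,0,0]],"grip":[10,10,10]}'; python3 -c "
from h import *
s=cap('side');crop(s,'s11.png',160,200,320,320,5)"
```

```text
clock: 19.33
position: [598.1, 128.8, 215.6]
ee_rot: [0.44, 0.898, 0.0, 0.0]
wrist_force: [-5.2, -0.8, 9.6]
finger_gap: 17.4
```

View pics/s11.png

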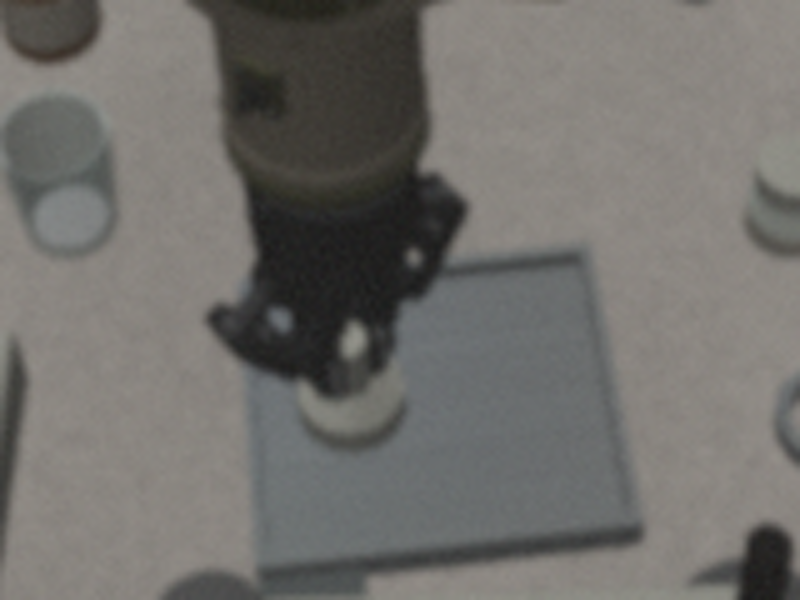

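Contact with the floor (9.6 N). Release and rise.

```bash
python3 -m pendant '{"slide":[[0,0,-0.7],[0,0,0],[0,0,0],[0,0,0],[0,0,-15],[0,0,-30],[0,0,-30],[0,0,-30],[0,0,-30],[0,0,-15]],"turn":[[0,0,0],[0,0,0],[0,0,0],[0,0,0],[0,0,0],[0,0,0],[0,0,0],[0,0,0],[0,0,0],[0,0,0]],"grip":[10,36,36,36,36,36,36,36,36,36]}';  python3 -c "
from h import *
go(513,-266.5,330)
c=cap('top');crop(c,'t8.png',160,130,380,240,3.5)"
```

```text
clock: 20.22
position: [598.6, 128.8, 369.6]
ee_rot: [0.44, 0.898, 0.001, 0.002]
wrist_force: [0.6, 0.3, 0.6]
finger_gap: 36.0
slide [-259.7 -310.2   38.9] n>= 8.0 yawY 37.8 tilt [0.0053 0.0007] F [0.6 0.3 0.6] gap 36.0 t 20.22 pos [598.6 128.8 369.6] q [ 0.13  0.18  1.5   0.    1.46 -0.53]
```

View pics/t8.png

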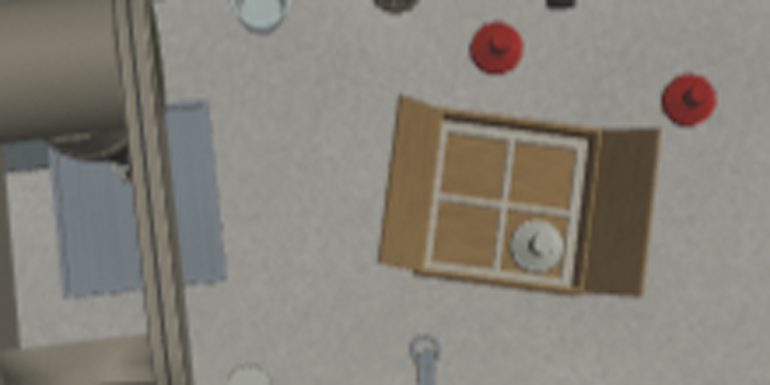

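```bash
python3 -m pendant '{"slide":[[-20,-23.9,0],[-20,-23.9,0],[-20,-23.9,0],[-20,-23.9,0],[-20,-23.9,0],[-20,-23.9,0],[-20,-23.9,0],[-20,-23.9,0],[-20,-23.9,0],[-20,-23.9,0],[-20,-23.9,0],[-20,-23.9,0],[-20,-23.9,0],[0,0,18],[0,0,18],[0,0,0],[0,0,0]],"turn":[[0,0,0],[0,0,0],[0,0,0],[0,0,0],[0,0,0],[0,0,0],[0,0,0],[0,0,0],[0,0,0],[0,0,0],[0,0,0],[0,0,0],[0,0,0],[0,0,0],[0,0,0],[0,0,0],[0,0,0]],"grip":[36,36,36,36,36,36,36,36,36,36,36,36,36,36,36,36,36]}';  python3 -c "
from h import *
np.set_printoptions(precision=1,suppress=True)
go(513,-266.5,208)
s=cap('side');crop(s,'s12.png',160,100,320,220,5)"
```

```text
clock: 21.68
position: [511.2, -267.0, 327.4]
ee_rot: [0.44, 0.898, 0.0, -0.002]
wrist_force: [-0.6, 0.3, 0.1]
finger_gap: 36.0
slide [ -1.1   1.8 119.4] n>= 3.0 yawY 37.8 tilt [-0.  0.] F [-0.6  0.3  0.1] gap 36.0 t 21.68 pos [ 511.2 -267.   327.4] q [-0.6  0.1  1.6  0.   1.4 -1.2]
```

View pics/s12.png

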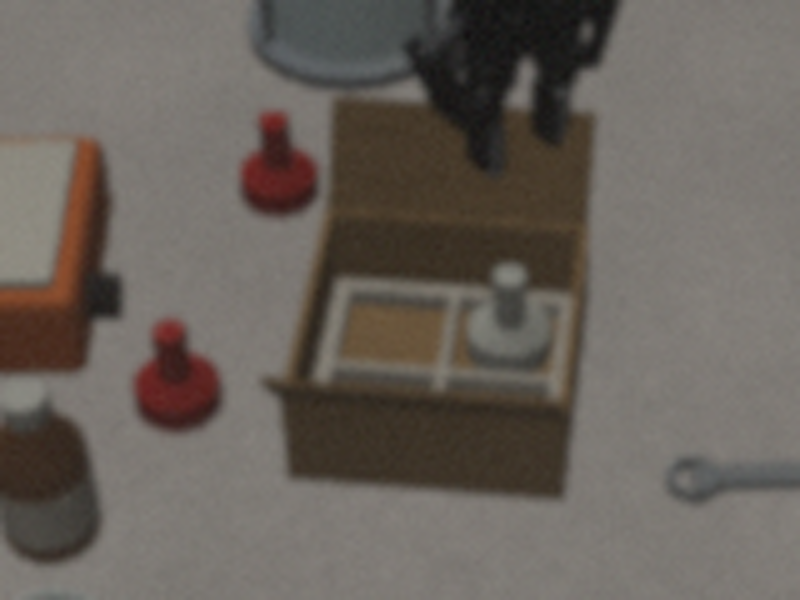

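```bash
python3 -m pendant '{"slide":[[-1,1.8,24],[0,0,24],[0,0,20],[0,0,16],[0,0,14],[0,0,12],[0,0,9],[0,0,0],[0,0,0],[0,0,0],[0,0,0],[0,0,0],[0,0,0],[0,0,0]],"turn":[[0,0,0],[0,0,0],[0,0,0],[0,0,0],[0,0,0],[0,0,0],[0,0,0],[0,0,0],[0,0,0],[0,0,0],[0,0,0],[0,0,0],[0,0,0],[0,0,0]],"grip":[36,36,36,36,36,36,36,36,36,10,10,10,10,10]}';  python3 -c "
from h import *
go(513,-266.5,207)
"
python3 -m pendant '{"slide":[[0,0,-10],[0,0,-20],[0,0,-30],[0,0,-30],[0,0,-35],[0,0,-35],[0,0,0]],"turn":[[0,0,0],[0,0,0],[0,0,0],[0,0,0],[0,0,0],[0,0,0],[0,0,0]],"grip":[10,10,10,10,10,10,10]}'
python3 -c "
from h import *
go(517,122,370)
s=cap('side');crop(s,'s13.png',160,60,320,220,4)
c=cap('top');crop(c,'t13.png',130,130,370,240,3)"
```

```text
clock: 22.9
position: [514.5, -267.2, 211.3]
ee_rot: [0.44, 0.898, -0.0, 0.001]
wrist_force: [0.8, 0.3, 6.3]
finger_gap: 17.8
slide [ 1.5 -0.7  4.3] n>= 1.0 yawY 37.8 tilt [ 0.0021 -0.0012] F [0.8 0.3 6.3] gap 17.8 t 22.9 pos [ 514.5 -267.2  211.3] q [-0.57  0.25  1.72  0.    1.17 -1.23]
clock: 23.48
position: [515.3, -267.9, 379.6]
ee_rot: [0.44, 0.898, -0.001, 0.006]
wrist_force: [1.4, -0.8, 1.5]
finger_gap: 17.4
slide [307.1 240.3   6.9] n>= 8.0 yawY 37.8 tilt [ 0.0106 -0.0069] F [ 1.4 -0.8  1.5] gap 17.4 t 23.48 pos [ 515.3 -267.9  379.6] q [-0.57  0.08  1.58 -0.    1.46 -1.23]
```

View pics/s13.png

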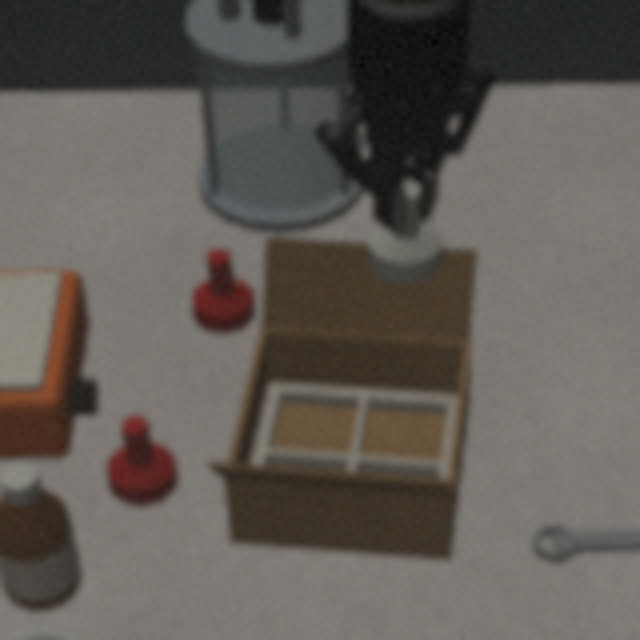

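View pics/t13.png

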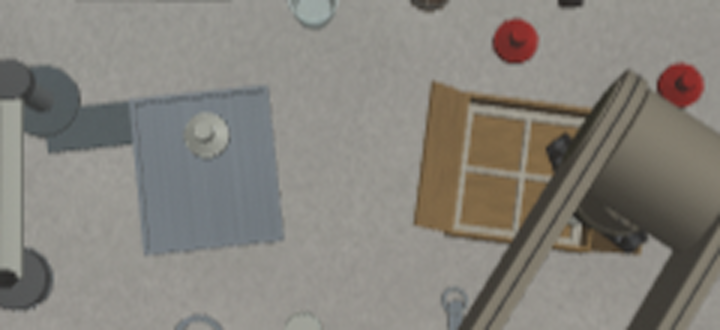

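```bash
python3 -m pendant '{"slide":[[21.9,17.2,0],[21.9,17.2,0],[21.9,17.2,0],[21.9,17.2,0],[21.9,17.2,0],[21.9,17.2,0],[21.9,17.2,0],[21.9,17.2,0],[21.9,17.2,0],[21.9,17.2,0],[21.9,17.2,0],[21.9,17.2,0],[21.9,17.2,0],[21.9,17.2,0],[0,0,0],[0,0,0]],"turn":[[0,0,0],[0,0,0],[0,0,0],[0,0,0],[0,0,0],[0,0,0],[0,0,0],[0,0,0],[0,0,0],[0,0,0],[0,0,0],[0,0,0],[0,0,0],[0,0,0],[0,0,0],[0,0,0]],"grip":[10,10,10,10,10,10,10,10,10,10,10,10,10,10,10,10]}';  python3 -c "
from h import *
go(517,122,219)
s=cap('side');crop(s,'s14.png',160,180,320,320,5)"
```

```text
clock: 24.92
position: [515.4, 124.0, 368.1]
ee_rot: [0.439, 0.899, -0.001, -0.001]
wrist_force: [-0.1, 0.5, -0.5]
finger_gap: 17.3
slide [ -2.8   0.5 149.1] n>= 4.0 yawY 38.0 tilt [-0.0032 -0.0006] F [-0.1  0.5 -0.5] gap 17.3 t 24.92 pos [515.4 124.  368.1] q [ 0.14 -0.04  1.73 -0.    1.45 -0.52]
```

View pics/s14.png

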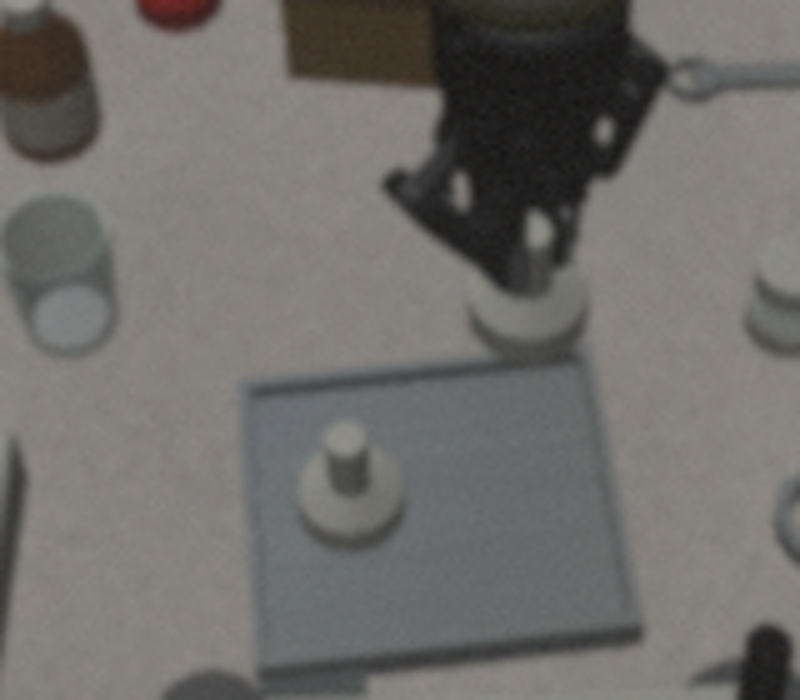

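```bash
python3 -m pendant '{"slide":[[-2.8,0.5,25],[0,0,25],[0,0,25],[0,0,25],[0,0,20],[0,0,14],[0,0,8],[0,0,4],[0,0,0],[0,0,0]],"turn":[[0,0,0],[0,0,0],[0,0,0],[0,0,0],[0,0,0],[0,0,0],[0,0,0],[0,0,0],[0,0,0],[0,0,0]],"grip":[10,10,10,10,10,10,10,10,10,10]}'
python3 -m pendant '{"slide":[[0,0,1.5],[0,0,1.5],[0,0,0]],"turn":[[0,0,0],[0,0,0],[0,0,0]],"grip":[10,10,10]}'
```

```text
clock: 25.8
position: [518.6, 120.6, 224.6]
ee_rot: [0.44, 0.898, 0.0, 0.0]
wrist_force: [1.8, 0.5, -0.8]
finger_gap: 17.4
clock: 26.05
position: [518.5, 121.1, 221.4]
ee_rot: [0.44, 0.898, 0.0, 0.0]
wrist_force: [-0.9, 0.1, -0.9]
finger_gap: 17.4
```

```bash
python3 -m pendant '{"slide":[[0,0,1.5],[0,0,1],[0,0,0]],"turn":[[0,0,0],[0,0,0],[0,0,0]],"grip":[10,10,10]}'
python3 -m pendant '{"slide":[[0,0,1],[0,0,0],[0,0,0]],"turn":[[0,0,0],[0,0,0],[0,0,0]],"grip":[10,10,10]}'
```

```text
clock: 26.3
position: [518.3, 121.1, 218.4]
ee_rot: [0.44, 0.898, 0.0, 0.0]
wrist_force: [-0.1, 0.4, -0.3]
finger_gap: 17.4
clock: 26.55
position: [518.5, 121.2, 218.2]
ee_rot: [0.44, 0.898, 0.0, 0.0]
wrist_force: [-2.1, 1.6, 6.8]
finger_gap: 17.8
```

```bash
python3 -m pendant '{"slide":[[0,0,-0.5],[0,0,0],[0,0,0],[0,0,0],[0,0,-15],[0,0,-30],[0,0,-30],[0,0,-35],[0,0,-35],[0,0,-35],[0,0,-20]],"turn":[[0,0,0],[0,0,0],[0,0,0],[0,0,0],[0,0,0],[0,0,0],[0,0,0],[0,0,0],[0,0,0],[0,0,0],[0,0,0]],"grip":[10,36,36,36,36,36,36,36,0,0,0]}'
python3 -m pendant '{"slide":[[0,0,0],[0,0,0],[0,0,0],[0,0,0],[0,0,0],[0,0,0],[0,0,0]],"turn":[[0,0,-6.4],[0,0,-6.4],[0,0,-6.4],[0,0,-6.4],[0,0,-6.4],[0,0,-6.4],[0,0,-6.4]],"grip":[0,0,0,0,0,0,0]}'
python3 -c "
from h import *
go(553.5,-235.5,420)
s=cap('side');crop(s,'s15.png',160,180,320,320,5)"
```

```text
clock: 27.47
position: [518.6, 121.1, 422.6]
ee_rot: [0.44, 0.898, 0.001, 0.002]
wrist_force: [0.3, 0.2, -0.2]
finger_gap: 0.6
clock: 28.05
position: [518.2, 121.0, 417.6]
ee_rot: [0.062, 0.998, -0.0, -0.0]
wrist_force: [-0.3, -0.4, 0.4]
finger_gap: 0.0
slide [ -78.9 -349.4   -2.4] n>= 9.0 yawY 82.9 tilt [-0.0004 -0.0001] F [-0.3 -0.4  0.4] gap 0.0 t 28.05 pos [518.2 121.  417.6] q [ 0.13 -0.06  1.66 -0.    1.54 -1.31]
```

View pics/s15.png

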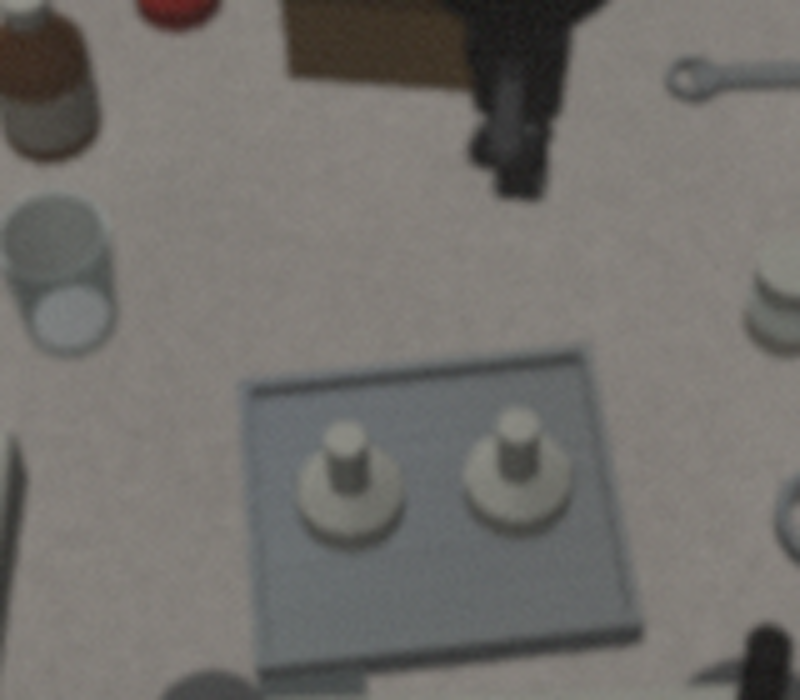

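```bash
python3 -c "
from h import *
go(573.7,-81.8,268)"; python3 -m pendant '{"slide":[[-8.2,-19.4,0],[-8.2,-19.4,0],[-8.2,-19.4,0],[-8.2,-19.4,0],[-8.2,-19.4,0],[-8.2,-19.4,0],[-8.2,-19.4,0],[-8.2,-19.4,0],[-8.2,-19.4,0],[-8.2,-19.4,0],[0,0,25],[0,0,25],[0,0,25],[0,0,25],[0,0,25],[0,0,22],[0,0,0]],"turn":[[0,0,0],[0,0,0],[0,0,0],[0,0,0],[0,0,0],[0,0,0],[0,0,0],[0,0,0],[0,0,0],[0,0,0],[0,0,0],[0,0,0],[0,0,0],[0,0,0],[0,0,0],[0,0,0],[0,0,0]],"grip":[0,0,0,0,0,0,0,0,0,0,0,0,0,0,0,0,0]}'
python3 -c "
from h import *
go(573.7,-81.8,268)
s=cap('side');crop(s,'s16.png',160,100,320,220,5)"
```

```text
slide [ -78.5 -195.1  149.7] n>= 5.0 yawY 83.4 tilt [-0.0003 -0.0001] F [ 0.   0.2 -0.5] gap 0.5 t 28.1 pos [518.2 121.  417.7] q [ 0.13 -0.06  1.66 -0.    1.54 -1.32]
clock: 29.52
position: [572.3, -81.4, 265.0]
ee_rot: [0.066, 0.998, 0.001, -0.004]
wrist_force: [-0.1, -0.6, -0.9]
finger_gap: 0.0
slide [-1.4 -0.2 -3. ] n>= 1.0 yawY 82.5 tilt [-0.0089  0.002 ] F [-0.1 -0.6 -0.9] gap 0.0 t 29.52 pos [572.3 -81.4 265. ] q [-0.23  0.19  1.69 -0.    1.28 -1.67]
```

View pics/s16.png

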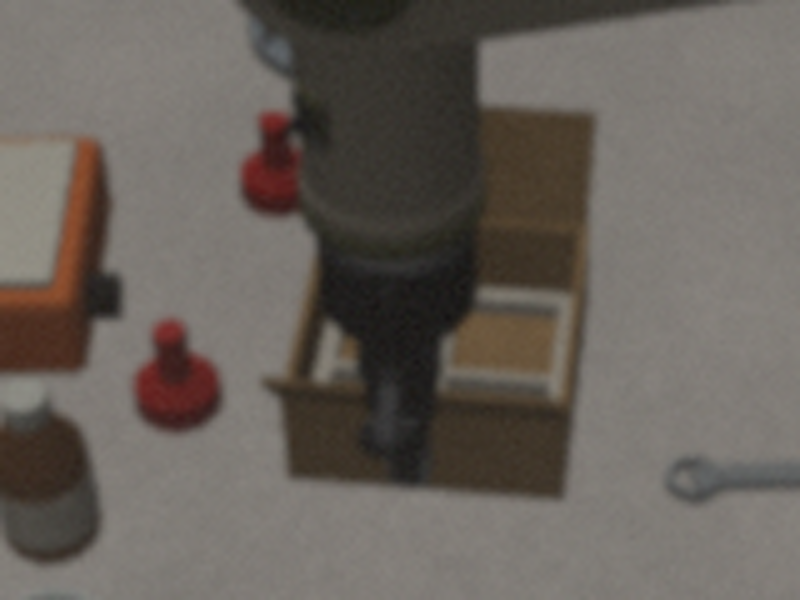

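```bash
python3 -m pendant '{"slide":[[0,-8,0],[0,-8,0],[0,-8,-2],[0,-8,-4],[0,-8,-4],[0,-8,-4],[0,-8,-4],[0,-8,-2],[0,-8,0],[0,-8,0],[0,-8,0],[0,-8,0],[0,-8,0],[0,0,0]],"turn":[[0,0,0],[0,0,0],[0,0,0],[0,0,0],[0,0,0],[0,0,0],[0,0,0],[0,0,0],[0,0,0],[0,0,0],[0,0,0],[0,0,0],[0,0,0],[0,0,0]],"grip":[0,0,0,0,0,0,0,0,0,0,0,0,0,0]}'
python3 -c "
from h import *
go(558.2,-200.8,250)
s=cap('side');crop(s,'s17.png',160,100,320,220,5)"
```

```text
clock: 30.73
position: [560.9, -186.6, 290.7]
ee_rot: [0.065, 0.998, -0.0, -0.0]
wrist_force: [0.4, 1.2, 0.2]
finger_gap: 0.1
slide [  0.9 -14.4  40.7] n>= 1.0 yawY 82.6 tilt [-0.0004 -0.0005] F [0.4 1.2 0.2] gap 0.1 t 30.73 pos [ 560.9 -186.6  290.7] q [-0.41  0.19  1.64 -0.    1.32 -1.85]
```

View pics/s17.png

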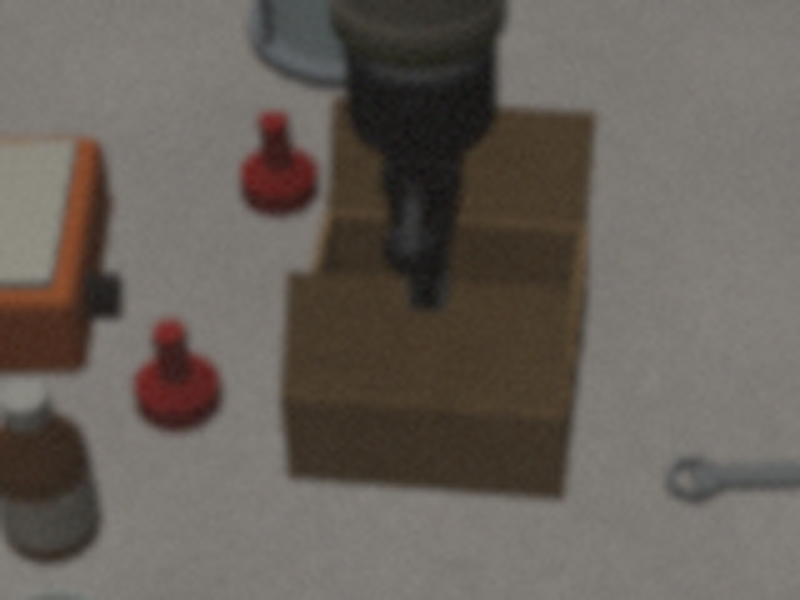

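```bash
python3 -m pendant '{"slide":[[0,-3,4],[0,-3,5],[0,-2,5],[0,-2,5],[0,-2,5],[0,-2,5],[0,0,5],[0,0,4],[0,0,0]],"turn":[[0,0,0],[0,0,0],[0,0,0],[0,0,0],[0,0,0],[0,0,0],[0,0,0],[0,0,0],[0,0,0]],"grip":[0,0,0,0,0,0,0,0,0]}'
python3 -m pendant '{"slide":[[0,0,1.5],[0,0,1.5],[0,0,0]],"turn":[[0,0,0],[0,0,0],[0,0,0]],"grip":[0,0,0]}'
python3 -c "
from h import *
s=cap('side');crop(s,'s18.png',160,100,320,220,5)"
```

```text
clock: 31.53
position: [559.0, -198.7, 251.5]
ee_rot: [0.064, 0.998, 0.0, -0.001]
wrist_force: [-0.5, 0.2, 0.0]
finger_gap: -0.0
clock: 31.78
position: [559.5, -198.9, 249.8]
ee_rot: [0.064, 0.998, -0.0, 0.0]
wrist_force: [-0.2, -0.4, -0.3]
finger_gap: -0.1
```

View pics/s18.png

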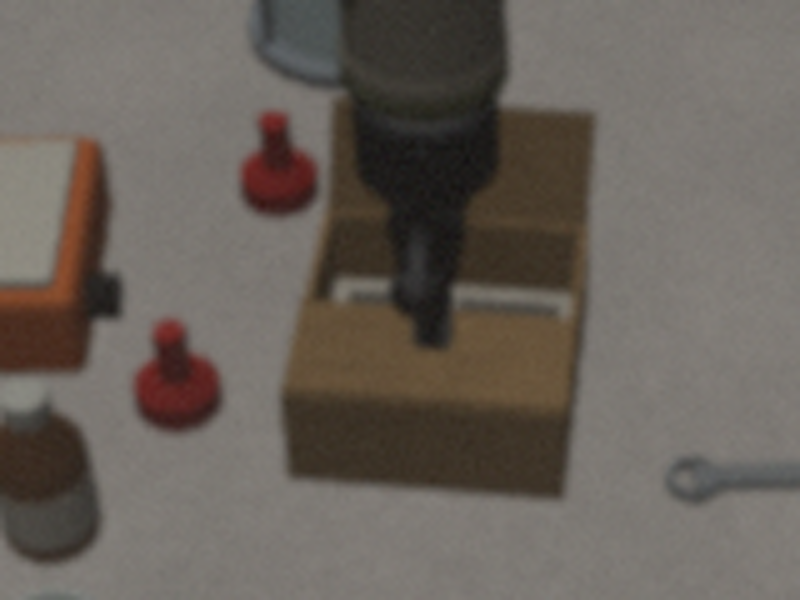

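```bash
python3 -m pendant '{"slide":[[0,0,1.5],[0,0,1.5],[0,0,0]],"turn":[[0,0,0],[0,0,0],[0,0,0]],"grip":[0,0,0]}'
python3 -m pendant '{"slide":[[0,0,1],[0,0,1],[0,0,0]],"turn":[[0,0,0],[0,0,0],[0,0,0]],"grip":[0,0,0]}'
```

```text
clock: 32.08
position: [559.4, -198.9, 246.7]
ee_rot: [0.064, 0.998, 0.0, -0.0]
wrist_force: [-0.7, -0.3, 0.0]
finger_gap: -0.1
clock: 32.33
position: [559.5, -198.9, 246.3]
ee_rot: [0.064, 0.998, -0.0, 0.0]
wrist_force: [-5.5, 1.8, 11.3]
finger_gap: -0.3
```

```bash
python3 -m pendant '{"slide":[[0,0,-10],[0,0,-30],[0,0,-30],[0,0,-30],[0,0,-30],[0,-24,0],[0,-24,0],[0,-24,0],[0,-24,0],[0,-24,0],[0,-24,0],[0,-24,0],[0,-24,0],[0,0,0]],"turn":[[0,0,0],[0,0,0],[0,0,0],[0,0,0],[0,0,0],[0,0,0],[0,0,0],[0,0,0],[0,0,0],[0,0,0],[0,0,0],[0,0,0],[0,0,0],[0,0,0]],"grip":[0,0,0,0,0,0,0,0,0,0,0,0,0,0]}'
python3 -c "
from h import *
go(533.7,-389.3,268)
s=cap('side');crop(s,'s19.png',160,60,320,220,4)"
```

```text
clock: 33.5
position: [533.4, -393.2, 375.0]
ee_rot: [0.066, 0.998, -0.001, -0.0]
wrist_force: [0.9, -0.6, -0.2]
finger_gap: 0.0
slide [  0.2   4.1 107. ] n>= 3.0 yawY 82.4 tilt [-0.0003 -0.0018] F [ 0.9 -0.6 -0.2] gap 0.0 t 33.5 pos [ 533.4 -393.2  375. ] q [-0.71  0.31  1.33 -0.    1.49 -2.15]
```

View pics/s19.png

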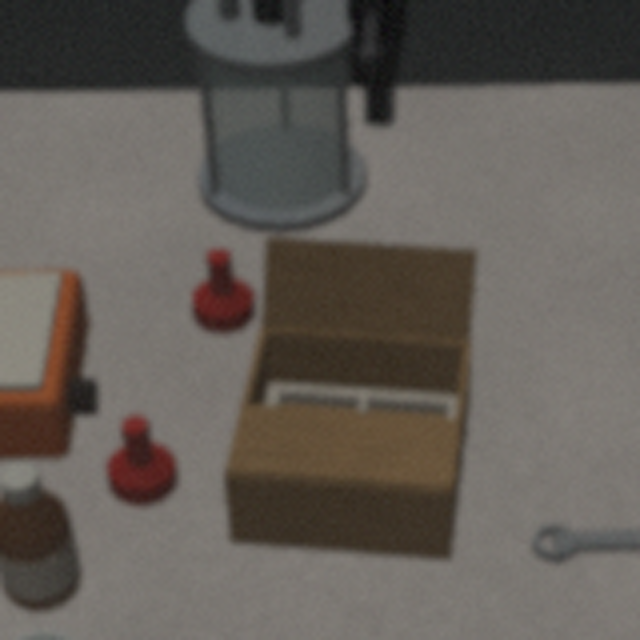

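```bash
python3 -m pendant '{"slide":[[0,0,27],[0,0,27],[0,0,27],[0,0,25],[0,0,0],[0,8,0],[0,8,0],[0,8,0],[0,8,-4],[0,8,-4],[0,8,-4],[0,8,-4],[0,8,-4],[0,8,0],[0,8,0],[0,8,0],[0,8,0],[0,8,0],[0,0,0]],"turn":[[0,0,0],[0,0,0],[0,0,0],[0,0,0],[0,0,0],[0,0,0],[0,0,0],[0,0,0],[0,0,0],[0,0,0],[0,0,0],[0,0,0],[0,0,0],[0,0,0],[0,0,0],[0,0,0],[0,0,0],[0,0,0],[0,0,0]],"grip":[0,0,0,0,0,0,0,0,0,0,0,0,0,0,0,0,0,0,0]}'
python3 -c "
from h import *
go(549.2,-270.2,250)
s=cap('side');crop(s,'s20.png',160,80,320,220,5)"
```

```text
clock: 35.13
position: [548.3, -284.5, 288.5]
ee_rot: [0.064, 0.998, 0.001, -0.0]
wrist_force: [0.3, 0.3, 1.2]
finger_gap: -0.1
slide [ 0.9 14.3 38.5] n>= 1.0 yawY 82.7 tilt [-0.0006  0.001 ] F [0.3 0.3 1.2] gap -0.1 t 35.13 pos [ 548.3 -284.5  288.5] q [-0.56  0.26  1.56  0.    1.32 -2.  ]
```

View pics/s20.png

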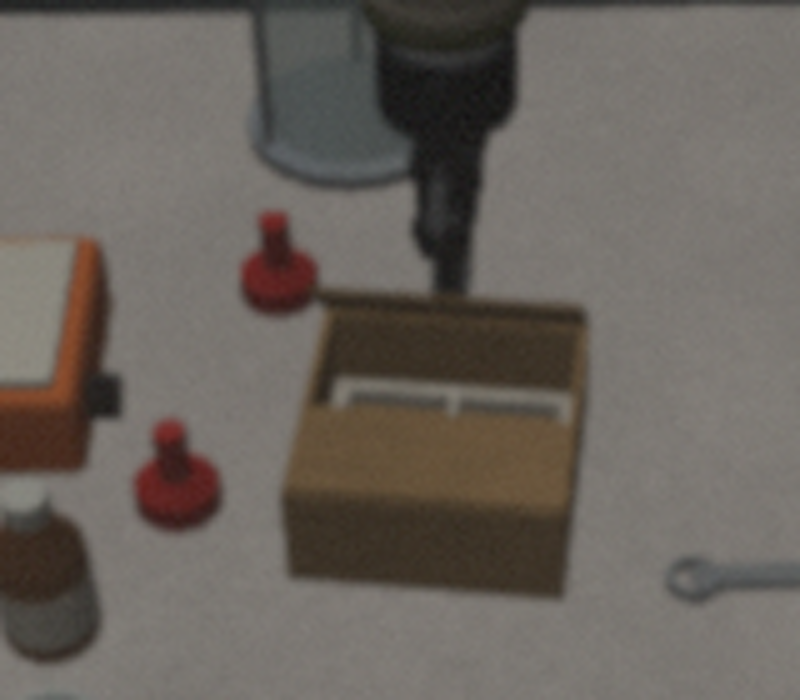

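```bash
python3 -m pendant '{"slide":[[0,3,4],[0,3,5],[0,2,5],[0,2,5],[0,2,5],[0,2,5],[0,0,5],[0,0,4],[0,0,2],[0,0,0]],"turn":[[0,0,0],[0,0,0],[0,0,0],[0,0,0],[0,0,0],[0,0,0],[0,0,0],[0,0,0],[0,0,0],[0,0,0]],"grip":[0,0,0,0,0,0,0,0,0,0]}'
python3 -m pendant '{"slide":[[0,0,1],[0,0,1],[0,0,0]],"turn":[[0,0,0],[0,0,0],[0,0,0]],"grip":[0,0,0]}'
```

```text
clock: 36.02
position: [549.7, -272.3, 248.0]
ee_rot: [0.064, 0.998, 0.0, -0.001]
wrist_force: [0.0, 0.7, 0.3]
finger_gap: 0.1
clock: 36.27
position: [550.0, -272.4, 247.0]
ee_rot: [0.064, 0.998, -0.0, 0.0]
wrist_force: [0.4, -0.8, 0.5]
finger_gap: 0.1
```

```bash
python3 -m pendant '{"slide":[[0,0,1],[0,0,1],[0,0,0]],"turn":[[0,0,0],[0,0,0],[0,0,0]],"grip":[0,0,0]}'
```

```text
clock: 36.52
position: [550.1, -272.5, 246.4]
ee_rot: [0.064, 0.998, -0.0, 0.0]
wrist_force: [-4.3, 2.7, 8.4]
finger_gap: -0.1
```

```bash
python3 -m pendant '{"slide":[[0,0,-10],[0,0,-35],[0,0,-35],[0,0,-40],[0,0,-40],[0,0,-40],[2,29,0],[2,29,0],[2,29,0],[2,29,0],[2,29,0],[2,29,0],[2,29,0],[2,29,0],[2,29,0],[2,29,0],[0,0,0]],"turn":[[0,0,0],[0,0,0],[0,0,0],[0,0,0],[0,0,0],[0,0,0],[0,0,0],[0,0,0],[0,0,0],[0,0,0],[0,0,0],[0,0,0],[0,0,0],[0,0,0],[0,0,0],[0,0,0],[0,0,0]],"grip":[40,40,40,40,40,40,40,40,40,40,40,40,40,40,40,40,40]}'
python3 -c "
from h import *
c=cap('top');s=cap('side');crop(s,'s21.png',140,120,380,340,3);crop(c,'t21.png',100,120,360,260,3)
go(432,307,452)"
```

```text
clock: 37.93
position: [567.2, 22.3, 445.6]
ee_rot: [0.062, 0.998, 0.001, 0.0]
wrist_force: [-0.1, 0.4, 1.0]
finger_gap: 40.0
slide [170.6 268.8  -6.8] n>= 7.0 yawY 82.8 tilt [ 0.0006 -0.0003] F [-0.6  0.6  0.3] gap 40.0 t 38.03 pos [567.3  18.8 445.4] q [-0.06  0.03  1.52 -0.    1.59 -1.5 ]
```

View pics/s21.png

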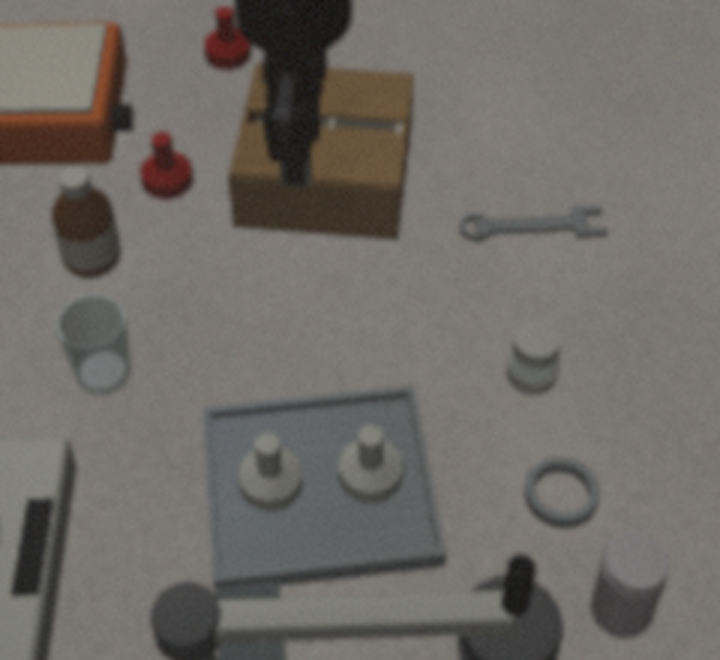

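View pics/t21.png

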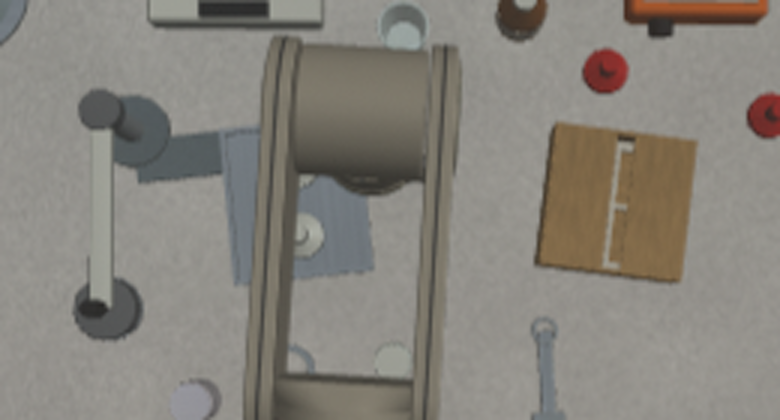

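```bash
python3 -c "
from h import *
c=cap('top');s=cap('side');print(onz(c,132.3,223,220),tri(c,(132.3,223),s,(313,308)))"
python3 -m pendant '{"slide":[[11.5,18,0],[11.5,18,0],[11.5,18,0],[11.5,18,0],[11.5,18,0],[11.5,18,0],[11.5,18,0],[11.5,18,0],[11.5,18,0],[11.5,18,0],[11.5,18,0],[11.5,18,0],[11.5,18,0],[11.5,18,0],[11.5,18,0],[0,0,0],[0,0,0]],"turn":[[0,0,0],[0,0,0],[0,0,0],[0,0,0],[0,0,0],[0,0,0],[0,0,0],[0,0,0],[0,0,0],[0,0,0],[0,0,0],[0,0,0],[0,0,0],[0,0,0],[0,0,0],[0,0,-5],[0,0,-5]],"grip":[40,40,40,40,40,40,40,40,40,40,40,40,40,40,40,40,40]}'
python3 -c "
from h import *
go(432,312,355)"
```

```text
[431.41035949 303.49613514] (array([430.78125536, 307.19515722, 205.1984764 ]), np.float64(1.4590136523228403))
clock: 39.55
position: [431.2, 307.7, 445.0]
ee_rot: [-0.025, 1.0, -0.0, 0.0]
wrist_force: [-0.1, -0.0, 0.5]
finger_gap: 40.0
slide [-1.   4.3 90. ] n>= 3.0 yawY 92.8 tilt [ 0.0002 -0.0001] F [-0.1 -0.   0.5] gap 40.0 t 39.55 pos [431.2 307.7 445. ] q [ 0.52 -0.07  1.62 -0.    1.59 -1.1 ]
```

```bash
python3 -m pendant '{"slide":[[0,0,22],[0,0,22],[0,0,22],[0,0,22],[0,0,2],[0,0,0]],"turn":[[0,0,0],[0,0,0],[0,0,0],[0,0,0],[0,0,0],[0,0,0]],"grip":[40,40,40,40,40,40]}'
python3 -c "
from h import *
go(432,308,353)
s=cap('side');crop(s,'s22.png',200,230,360,370,4)"
```

```text
clock: 40.05
position: [431.1, 306.6, 353.6]
ee_rot: [-0.022, 1.0, -0.001, -0.001]
wrist_force: [-0.9, -0.7, 0.7]
finger_gap: 40.0
slide [-0.9  1.4  0.6] n>= 1.0 yawY 92.5 tilt [-0.0029 -0.0019] F [-0.9 -0.7  0.7] gap 40.0 t 40.05 pos [431.1 306.6 353.6] q [ 0.52 -0.03  1.75 -0.    1.43 -1.09]
```

View pics/s22.png

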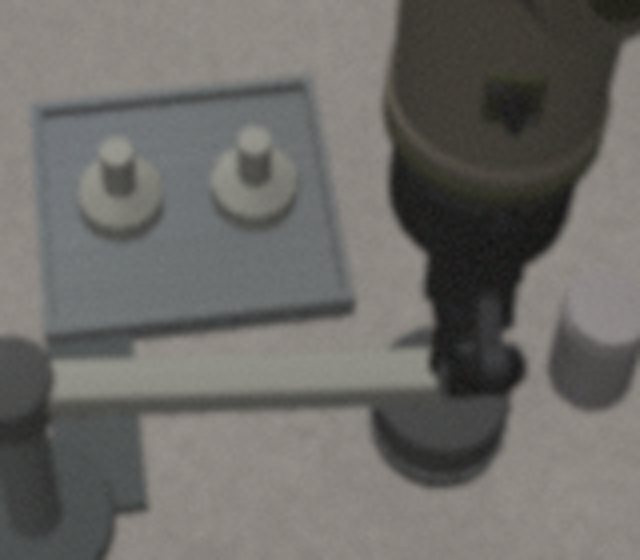

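```bash
python3 -m pendant '{"slide":[[-0.2,-10.8,0],[-0.2,-10.8,0],[-0.2,-10.8,0],[-0.2,-10.8,0],[-0.2,-10.8,0],[-0.2,-10.8,0],[-0.2,-10.8,0],[-0.2,-10.8,0],[-0.2,-10.8,0],[-0.2,-10.8,0],[-0.2,-10.8,0],[-0.2,-10.8,0],[-0.2,-10.8,0],[-0.2,-10.8,0],[-0.2,-10.8,0],[-0.2,-10.8,0],[-0.2,-10.8,0],[-0.2,-10.8,0],[-0.2,-10.8,0],[0,0,0]],"turn":[[0,0,-3],[0,0,-3],[0,0,-3],[0,0,-3],[0,0,-3],[0,0,-3],[0,0,-3],[0,0,-3],[0,0,-3],[0,0,-3],[0,0,-3],[0,0,-3],[0,0,-3],[0,0,-3],[0,0,-3],[0,0,-3],[0,0,-3],[0,0,-3],[0,0,-3],[0,0,0]],"grip":[40,40,40,40,40,40,40,40,40,40,40,40,40,40,40,40,40,40,40,40]}'
python3 -c "
from h import *
go(557,126,353)
c=cap('top');s=cap('side');crop(s,'s23.png',180,180,320,320,4);crop(c,'t23.png',100,120,260,240,5)"
```

```text
clock: 41.77
position: [533.3, 137.3, 357.5]
ee_rot: [-0.497, 0.867, -0.001, 0.002]
wrist_force: [-0.4, -0.5, -0.5]
finger_gap: 40.4
slide [ -2.2 -26.1   4.6] n>= 1.0 yawY 149.7 tilt [0.0042 0.0002] F [-0.4 -0.5 -0.5] gap 40.4 t 41.77 pos [533.3 137.3 357.5] q [ 0.16  0.02  1.69 -0.    1.43 -2.45]
```

View pics/s23.png

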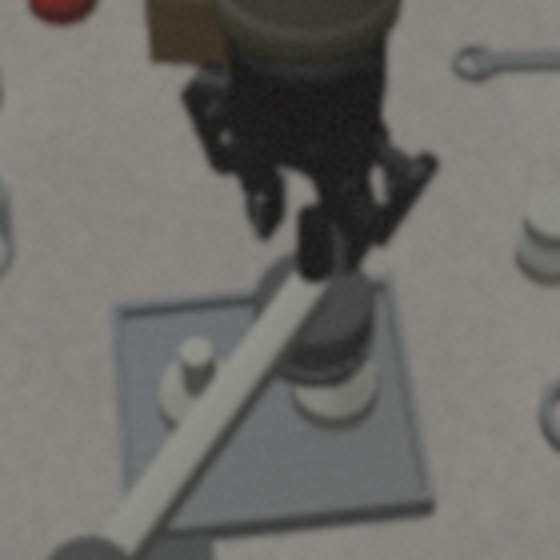

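View pics/t23.png

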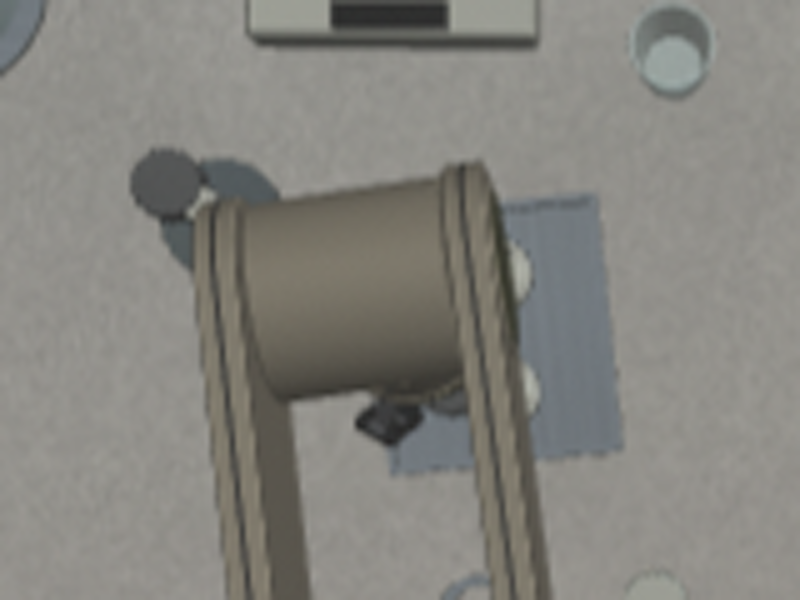

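```bash
python3 -m pendant '{"slide":[[-0.5,-6.5,2],[-0.5,-6.5,2],[-0.6,-6.5,0],[-0.6,-6.5,0],[0,0,0],[0,0,0],[0,0,0],[0,0,0],[0,0,0],[0,0,0],[0,0,0],[0,0,0]],"turn":[[0,0,0],[0,0,0],[0,0,0],[0,0,0],[0,0,0],[0,0,0],[0,0,0],[0,0,0],[0,0,0],[0,0,0],[0,0,0],[0,0,0]],"grip":[40,40,40,40,36,32,28,25,22,19,17,14]}'
python3 -c "
from h import *
go(557,126,353)"
```

```text
clock: 42.87
position: [555.0, 127.3, 351.1]
ee_rot: [-0.497, 0.868, -0.0, 0.0]
wrist_force: [-0.3, -0.2, 0.1]
finger_gap: 16.4
slide [ 0.1 -2.4 -1.9] n>= 1.0 yawY 149.6 tilt [0.0004 0.    ] F [-0.3 -0.2  0.1] gap 16.4 t 42.87 pos [555.  127.3 351.1] q [ 0.14  0.08  1.64 -0.    1.42 -2.48]
```

```bash
python3 -m pendant '{"slide":[[0,-1.2,0],[0,-1.2,0],[0,0,0],[0,0,0]],"turn":[[0,0,0],[0,0,0],[0,0,0],[0,0,0]],"grip":[14,14,14,14]}'
python3 -m pendant '{"slide":[[0,0,0],[0,0,0],[0,0,0],[0,0,0],[0,0,-25],[0,0,-30],[0,0,-30],[20,0,0],[30,0,0],[30,0,0],[30,0,0],[30,0,0],[30,0,0],[0,0,0]],"turn":[[0,0,0],[0,0,0],[0,0,0],[0,0,0],[0,0,0],[0,0,0],[0,0,0],[0,0,0],[0,0,0],[0,0,0],[0,0,0],[0,0,0],[0,0,0],[0,0,0]],"grip":[40,40,40,40,40,40,40,40,40,40,40,40,40,40]}'
python3 -c "
from h import *
go(557,126,353)
c=cap('top');s=cap('side');crop(s,'s24.png',180,180,320,320,4);crop(c,'t24.png',100,120,260,240,5)"
```

```text
clock: 43.2
position: [557.2, 126.2, 351.1]
ee_rot: [-0.497, 0.868, 0.0, 0.0]
wrist_force: [-0.2, 3.1, 2.2]
finger_gap: 16.2
clock: 44.37
position: [471.3, 7.5, 435.9]
ee_rot: [-0.481, 0.877, -0.011, -0.007]
wrist_force: [-0.4, 0.6, -0.0]
finger_gap: 40.1
slide [-147.9   -7.5   79.7] n>= 4.0 yawY 147.5 tilt [-0.0021 -0.0258] F [-0.4  0.6 -0. ] gap 40.1 t 44.37 pos [471.3   7.5 435.9] q [-0.08 -0.23  1.78 -0.03  1.59 -2.66]
```

View pics/s24.png

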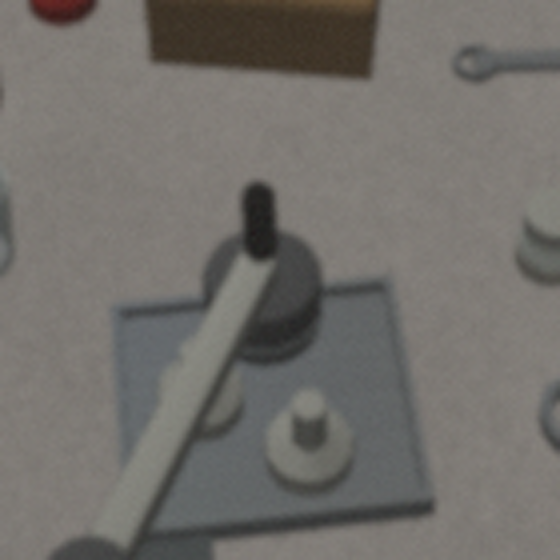

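View pics/t24.png

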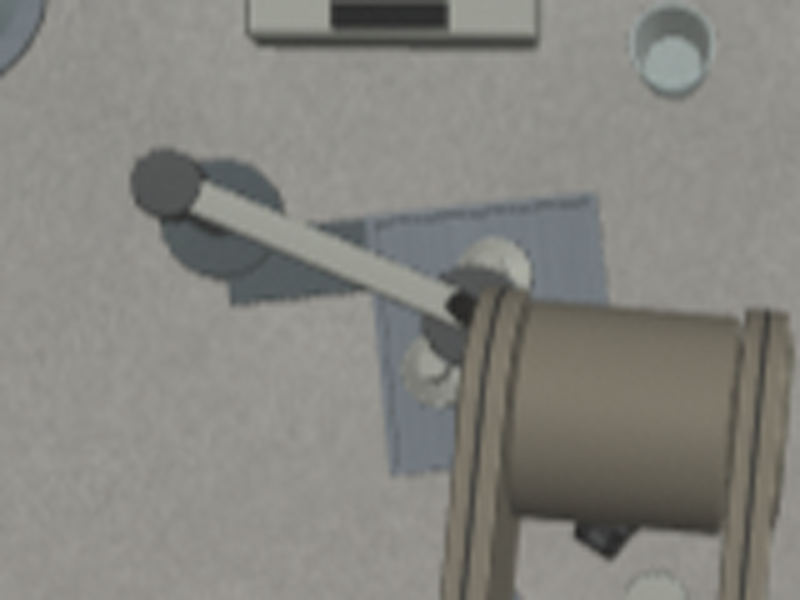

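```bash
python3 -m pendant '{"slide":[[0,0,0],[0,0,0],[0,0,0],[0,0,0],[0,0,0],[0,0,0],[0,0,0]],"turn":[[0,0,7],[0,0,7],[0,0,7],[0,0,7],[0,0,7],[0,0,7],[0,0,7]],"grip":[40,40,40,40,40,40,40]}'
python3 -c "
from h import *
go(420,-150,450)
print(r.get_obs()['qpos'])"
```

```text
clock: 45.05
position: [473.5, 9.7, 435.6]
ee_rot: [-0.073, 0.997, -0.012, -0.002]
wrist_force: [-0.3, -0.0, 0.1]
finger_gap: 40.1
slide [  76.2 -150.5  -10.5] n>= 4.0 yawY 98.4 tilt [-0.0016 -0.0237] F [-0.3 -0.   0.1] gap 40.1 t 45.05 pos [473.5   9.7 435.6] q [-0.08 -0.23  1.78 -0.02  1.59 -1.8 ]
[-0.07819495 -0.22758628  1.7787219  -0.02379197  1.59017958 -1.7956507 ]
```

```bash
python3 -m pendant '{"slide":[[9,-18,-1],[9,-18,-1],[9,-18,-1],[9,-18,-1],[9,-18,-1],[9,-18,-1],[9,-18,-1],[9,-18,-1],[0,-18,-1],[0,-18,-1],[0,0,0],[0,0,0]],"turn":[[0,0,0],[0,0,0],[0,0,0],[0,0,0],[0,0,0],[0,0,0],[0,0,0],[0,0,0],[0,0,0],[0,0,0],[0,0,0],[0,0,0]],"grip":[40,40,40,40,40,40,40,40,40,40,40,40]}'
python3 -c "
from h import *
go(420,-150,450)
c=cap('top');s=cap('side');crop(s,'s25.png',180,190,300,350,4);crop(c,'t25.png',110,140,240,230,6);cv2.imwrite('pics/ft.png',c['pixels'][:,:,::-1]);cv2.imwrite('pics/fs.png',s['pixels'][:,:,::-1])"
```

```text
clock: 46.05
position: [429.4, -179.7, 450.2]
ee_rot: [-0.075, 0.997, -0.012, -0.002]
wrist_force: [-0.2, -0.7, -0.5]
finger_gap: 40.2
slide [ 4.8 30.8 -0.5] n>= 1.0 yawY 98.6 tilt [-0.0018 -0.0235] F [-0.2 -0.7 -0.5] gap 40.2 t 46.05 pos [ 429.4 -179.7  450.2] q [-0.5  -0.26  1.78 -0.02  1.61 -2.22]
```

View pics/s25.png

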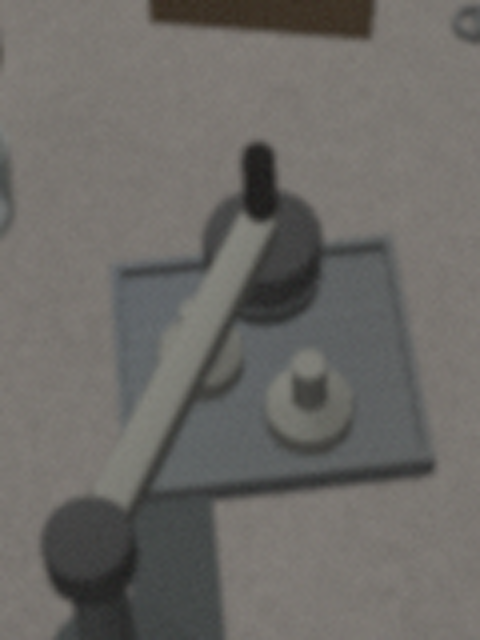

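View pics/t25.png

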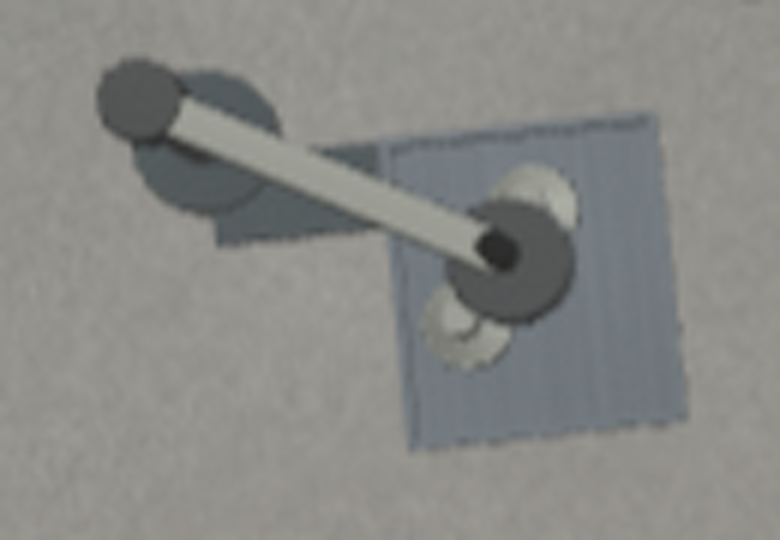

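View pics/fs.png

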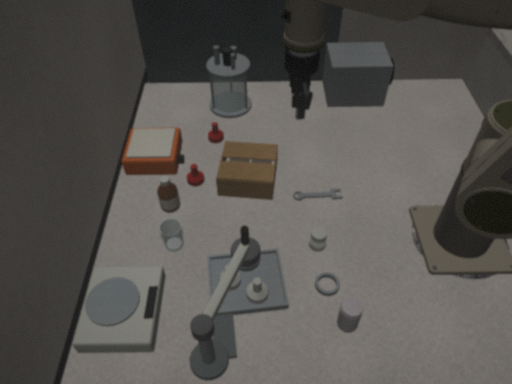

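View pics/ft.png

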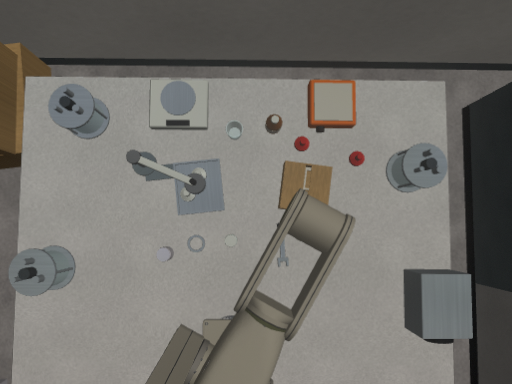

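```bash
python3 -c "
from h import *
np.set_printoptions(precision=1,suppress=True)
c=cap('top');s=cap('side')
print('knob',onz(c,110+496/6,140+247/6,220),tri(c,(110+496/6,140+245/6),s,(180+258/4,190+150/4)))
print('drum',onz(c,110+511/6,140+261/6,147),onz(c,110+511/6,140+261/6,125))
p=onz(c,110+468/6,140+326/6,30);print('f2',p,onz(s,180+310/4,190+357/4,72))
C=[onz(c,110+u/6,140+v/6,22) for u,v in [(380,140),(658,113),(687,420),(411,450)]];m=np.mean(C,0);print(C,m)
q=onz(s,180+310/4,190+357/4,72);a=np.radians(6.3);R=np.array([[np.cos(a),np.sin(a)],[-np.sin(a),np.cos(a)]])
for k in(p,q): print(R@(k-m))
h=np.array([638.,315.5]);print('hinge',onz(c,110+140/6,140+100/6,172))
"
```

```text
knob [557.3 126.1] (array([557.6, 126.7, 216.1]), np.float64(2.170159054282121))
drum [557.2 126.2] [559.2 128.5]
f2 [530.8 162.3] [530.4 163.3]
[array([638.2, 215.3]), array([654.8,  56. ]), array([478.3,  37.8]), array([460.5, 194.6])] [557.9 125.9]
[-23.   39.1]
[-23.2  40.2]
hinge [637.7 317. ]
```

```bash
python3 -c "
from h import *
s=cap('side');crop(s,'s26.png',200,130,300,210,6);go(0,0,0)"
```

```text
slide [394.6 252.2 446.6] n>= 11.0 yawY 98.7 tilt [-0.0016 -0.0239] F [ 0.3 -0.2 -0.3] gap 39.7 t 46.3 pos [ 429.  -178.7  450.3] q [-0.5  -0.26  1.78 -0.02  1.61 -2.22]
```

View pics/s26.png

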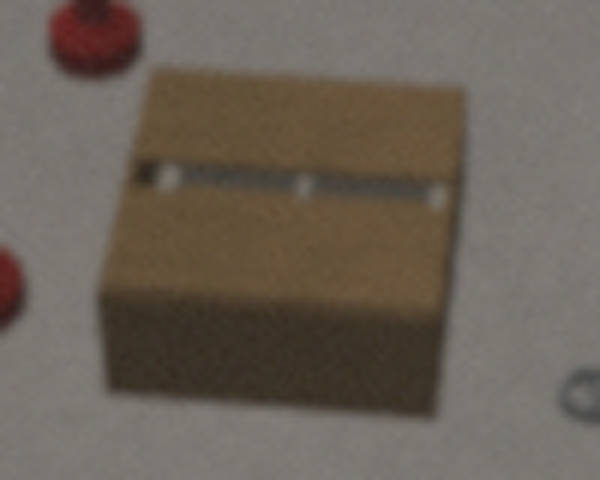

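Both flaps lie level, with the 20 mm slit between their edges that the dimensions predict. I'm handing in.

```bash
python3 -c "
from cell import r
print(r.sign_off())"
```

```text
the job is handed in; nothing more can be done
None
```

The job is done and handed in at about 46 s of the 210 s. Only two of the four disc filters were in the carton.

I swung the arm clear to about 1.15 rad and folded both flaps out to about 2.2–2.3 rad. Both filters then went onto the tray floor. After that I shut both flaps of the empty carton against their stops and brought the arm back over the tray by its knob.

**Last checks**
- **Head:** it measures (557, 126) mm and the tray centre (557.5, 126) mm, so it is centred to within the roughly 2 mm calibration error.
- **Flaps:** both lie level, with the expected slit of about 20 mm between their edges.
- **Filters:** both stand disc down inside the rim.
- **Bystanders and red pieces:** they look unmoved, and the gripper is clear of everything.

**What did not go to plan**
- **Second filter moved:** after I had placed it, it was found about 4 cm from its spot, at (−23, +40) mm in the tray's axes. I took this for the announced knock, since the head passes 30 mm above it. It still stands about 8 mm inside the rim, so I left it there.
- **Joint 6 at its limit:** while I was backing off the knob, joint 6 read −2.66 rad, the end of its range, so I turned it back at once. Only two decimals were shown, so I can't rule out that it went slightly past.

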